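Set up a row of jars on slatted stands in the ferment store

TASK

Take the three slatted stands off their stack and lay them on the low shelf as a straight row that carries on from the crock's stand, each butted flush against its neighbour, and slide the row stop up until it touches the last stand, so that no gap is left. Only when the row is closed, stand every jar that is on the bench upright in the middle of a stand of its own in this row, setting it down gently (a stand may stay empty). Don't tip a jar over, and leave the other things where they are.

Things in the scene. Friction and masses are not known exactly. Their poses are not given: they have to be found in the camera images.
- stand_1: dark wooden slatted jar stand, 110 mm wide (y), 140 deep (x), 36 high, 0.16 kg. Three slats along x (20 wide, 14 thick, tops at 36) at y = -45, 0, 45 mm with open 25 mm gaps, on two runners (22 high, 18 wide, at x = -50 and 50). Pinch the middle slat from above, a finger in each gap. Origin: centre of underside, z up; side faces at y = -55 and 55 mm; symmetric
- stand_2: same as stand_1. At the start the three stands lie in a stack on the bench, stand_1 lowest, stand_3 on top, 36 mm apart in height, each turned up to 0.1 rad on the one below
- stand_3: same as stand_1; on top of the stack at the start
- jar_1: clear jar with brown contents and white screw lid (2 or 3 of the four jars are there): body 80 mm across up to 85 mm, then a shoulder up to 95 mm, then the lid, 58 mm across, from 100 to 128 mm high, where to grip it. About 0.45 kg, most of it in the lower half. Origin: centre of the underside; z up along the jar
- jar_2: clear jar with brown contents and white screw lid (2 or 3 of the four jars are there): body 80 mm across up to 85 mm, then a shoulder up to 95 mm, then the lid, 58 mm across, from 100 to 128 mm high, where to grip it. About 0.45 kg, most of it in the lower half. Origin: centre of the underside; z up along the jar
- jar_3: clear jar with brown contents and white screw lid (2 or 3 of the four jars are there): body 80 mm across up to 85 mm, then a shoulder up to 95 mm, then the lid, 58 mm across, from 100 to 128 mm high, where to grip it. About 0.45 kg, most of it in the lower half. Origin: centre of the underside; z up along the jar
- jar_4: clear jar with brown contents and white screw lid (2 or 3 of the four jars are there): body 80 mm across up to 85 mm, then a shoulder up to 95 mm, then the lid, 58 mm across, from 100 to 128 mm high, where to grip it. About 0.45 kg, most of it in the lower half. Origin: centre of the underside; z up along the jar
- row (a point): start of the row on the low shelf (chipboard deck 50 mm above the bench, 580 mm long): foot of the free side face of the fixed stand that bears the crock (a stand like the others; crock 98 mm across, its top 121 mm over the deck). x to the back (deck from -80 to 105 mm, 14 mm high rail from 90), y along the row to the crock, z up. Closed row: stand centres at x 0, y -55, -165, -275 mm
- stop (a joint): sliding row stop, an upright steel plate across the deck on a carriage on the back rail: metres moved along the row's +y, towards the crock; 0 = far end, starts at 0.01 to 0.05, about 0.09 when it closes a row of three stands, end of travel 0.12. Moves against about 3 N of friction and stays where it is left
- stop_face (a point): foot of the stop's face that looks to the stands (row +y), at deck height; axes as row. The plate is 10 mm thick (behind the face, to -y), spans x = -54 to 86 mm and stands 85 mm above the deck; its carriage is at x = 82 to 112 mm, 30 mm high
- stop_grip (a point): middle of the thickness of the stop's plate, 66 mm above the deck, at x = 0: where it can be pinched from above, fingers on either side of the plate (clear of the 36 mm high stands), or pushed
- tub: lidded rectangular clear tub with brown contents, 110 x 150 mm, 65 mm high; not part of the job, stays where it is. Origin: centre of its underside
- press_weight: white stoneware pressing weight, a disc 66 mm across and 18 mm thick with a small knob, lying on the bench; not part of the job, stays where it is. Origin: centre of its underside
Things that resemble listed ones, but are neither listed nor needed, are in the scene too. What is shaped like the jar_1 but yellow is not meant.

How it is judged:
On the way, in this order (a step that is already met when the one before it is completed fails the run):
1. the three stands lie flush in the row, closed by the stop (x of stand_1 in the frame of row between -0.01 and 0.01 m and y of stand_1 in the frame of row between -0.29 and -0.05 m and z of stand_1 in the frame of row between -0.006 and 0.006 m and angle between the x axis of each of stand_1, stand_2, stand_3 and the x axis of row, either way round below 0.07 rad and angle between each of stand_1, stand_2, stand_3's own z axis and vertical below 0.05 rad and x of stand_2 in the frame of row between -0.01 and 0.01 m and y of stand_2 in the frame of row between -0.29 and -0.05 m and z of stand_2 in the frame of row between -0.006 and 0.006 m and x of stand_3 in the frame of row between -0.01 and 0.01 m and y of stand_3 in the frame of row between -0.29 and -0.05 m and z of stand_3 in the frame of row between -0.006 and 0.006 m and y of stop_face in the frame of row above -0.337 m), for 0.2 s.
2. every jar stands in the middle of a stand of the row (((horizontal distance between jar_1 and stand_1 below 0.012 m and z of jar_1 in the frame of stand_1 between 0.03 and 0.042 m) or (horizontal distance between jar_1 and stand_2 below 0.012 m and z of jar_1 in the frame of stand_2 between 0.03 and 0.042 m) or (horizontal distance between jar_1 and stand_3 below 0.012 m and z of jar_1 in the frame of stand_3 between 0.03 and 0.042 m)) and angle between each of jar_1, jar_2, jar_3, jar_4's own z axis and vertical below 0.06 rad and ((horizontal distance between jar_2 and stand_1 below 0.012 m and z of jar_2 in the frame of stand_1 between 0.03 and 0.042 m) or (horizontal distance between jar_2 and stand_2 below 0.012 m and z of jar_2 in the frame of stand_2 between 0.03 and 0.042 m) or (horizontal distance between jar_2 and stand_3 below 0.012 m and z of jar_2 in the frame of stand_3 between 0.03 and 0.042 m)) and ((horizontal distance between jar_3 and stand_1 below 0.012 m and z of jar_3 in the frame of stand_1 between 0.03 and 0.042 m) or (horizontal distance between jar_3 and stand_2 below 0.012 m and z of jar_3 in the frame of stand_2 between 0.03 and 0.042 m) or (horizontal distance between jar_3 and stand_3 below 0.012 m and z of jar_3 in the frame of stand_3 between 0.03 and 0.042 m)) and ((horizontal distance between jar_4 and stand_1 below 0.012 m and z of jar_4 in the frame of stand_1 between 0.03 and 0.042 m) or (horizontal distance between jar_4 and stand_2 below 0.012 m and z of jar_4 in the frame of stand_2 between 0.03 and 0.042 m) or (horizontal distance between jar_4 and stand_3 below 0.012 m and z of jar_4 in the frame of stand_3 between 0.03 and 0.042 m))), for 0.2 s.
At the end, for the whole second after the job is handed in: All three stands lie flat on the deck in the row, within 10 mm of its line and 0.07 rad of its direction, the stop's face at most 337 mm from the crock's stand (gaps of at most 7 mm in all); every jar stands upright (0.06 rad) on a stand within 12 mm of its centre; all at rest (all of step 1 and all of step 2 and linear speed of each of jar_1, jar_2, jar_3, jar_4, stand_1, stand_2, stand_3 below 0.02 m/s); the robot touches nothing.
It fails at once if a jar is tipped over (angle between any of jar_1, jar_2, jar_3, jar_4's own z axis and vertical above 0.7 rad).
It fails at once if a jar is put on a stand before the row is closed (y of stop_face in the frame of row below -0.345 m and ((height (world z) of jar_1 above 0.07 m and (contact force between jar_1 and stand_1 above 1 N or contact force between jar_1 and stand_2 above 1 N or contact force between jar_1 and stand_3 above 1 N)) or (height (world z) of jar_2 above 0.07 m and (contact force between jar_2 and stand_1 above 1 N or contact force between jar_2 and stand_2 above 1 N or contact force between jar_2 and stand_3 above 1 N)) or (height (world z) of jar_3 above 0.07 m and (contact force between jar_3 and stand_1 above 1 N or contact force between jar_3 and stand_2 above 1 N or contact force between jar_3 and stand_3 above 1 N)) or (height (world z) of jar_4 above 0.07 m and (contact force between jar_4 and stand_1 above 1 N or contact force between jar_4 and stand_2 above 1 N or contact force between jar_4 and stand_3 above 1 N)))).
It fails at once if a jar is banged down on a stand (over 90 N) (contact force between any of jar_1, jar_2, jar_3, jar_4 and stand_1 above 90 N or contact force between any of jar_1, jar_2, jar_3, jar_4 and stand_2 above 90 N or contact force between any of jar_1, jar_2, jar_3, jar_4 and stand_3 above 90 N).
It fails at once if a thing that is not part of the job is moved more than 60 mm (distance of any of tub, press_weight from where it was at the start of the episode above 0.06 m).
Of jar_1, jar_2, jar_3, jar_4 only 2 to 3 are there at a start; the rules pass over those that are not, and their reading is None.
At some moment in a run one of jar_1, jar_2, jar_3, jar_4 may be knocked a few centimetres aside while the robot is not near it.
It also fails if it takes over 210 s, if anything falls off the work surface, if the arm or the gripper's body presses on something with over 40 N, if the wrist force passes 120 N, or if a joint passes its speed limit or range.

ROBOT

A 6-joint arm with a two-finger parallel gripper is mounted at the origin on the work surface. World frame = base frame: x ahead of the robot, y to its left, z up, the work surface at z = 0. Lengths are in m, angles in rad, forces in N, time in s.
With the tool pointing down it reaches from about 0.225 to 0.875 m from the base axis. Payload 3.4 kg.
Tool frame: the origin (TCP) lies on the front face of the gripper's body, between the roots of the fingers; the fingertips stand 73 mm ahead of it and the grasp point (between the pads) lies ctrl.grip_depth ahead of it (ctrl.grip_depth is the distance from the TCP to the grasp point, in m); z points along the fingers, y is the line along which they close (so a half turn about z gives the same grasp; the last joint's range is limited). The gripper opens to 85 mm and grips with 20 to 120 N. Pads are 22 mm wide; open, the fingers measure 114 mm over their backs; the gripper's body (76 mm by 85 mm) begins 54 mm behind the grasp point. The pads swing forward as they close: fully open they stand 13 mm farther back than shut.
Start: joints at [-1.452, 0.276, 1.505, -0, 1.361, -0.121], TCP at [0.137, -0.559, 0.304] pointing down, gripper open.
Joint ranges: [-2.89, 2.89], [-0.75, 2.08], [0.22, 2.7], [-1.18, 4.32], [0.11, 2.71], [-2.7, 2.7]. Speed limits (rad/s): [2.57, 2.57, 3.14, 3.14, 3.14, 3.14].

INTERFACE

Orientations are given as a unit quaternion [w, x, y, z].
In Python, from cell import ctrl gives the robot as it stands. The module is installed in compiled form; this text tells all that it offers.
- The arm moves only by the tool move_arm, never from a script. Its argument "steps" is a list of rows, each an object with "slide": the shift along the tool's x, y, z in mm, a list of three; "roll": the turn about the tool's z in rad. In form: [{"slide": [tx, ty, tz], "roll": roll}, ...]. A call has 1 to 5 rows; each row is the pose to reach, as a shift and turn from the pose commanded when the call began, along the tool's axes at that moment; what a row does not reach only later rows make up. A row lasts 1/10 s, in which the tool goes at most 50 mm and 8.59 degrees, less where a joint would pass 70% of its speed; a pose out of reach is approached as far as the arm can. A call with a gripper value outside its range is refused whole. "claw" is the opening, from 0 (shut) to 1 (fully open), set as the call begins (left out, the last holds). The fingers move at their own pace and stop on an object; "squeeze" is the grip in N (left out, the last holds). Time passes only in rows, so rows that repeat a pose let the fingers close. It gives the time, the measured TCP pose, the force, the opening and the grip force at its end, in the units of the state.
- ctrl.read_state(): the state, without advancing time (a new reading comes with each control period).
- ctrl.grab_frame(name): name is "side" or "top"; returns a dict with "color" (400x640x3 uint8, red, green, blue), "fx", "fy", "cx", "cy" (pixels), "eye" and "rotation" of the camera in the world. Camera axes: x right, y down, z forward; pixel columns grow to the right and rows downward; lengths in m; the calibration is good to about 2 mm. A picture is of the moment at which its call begins. There is no depth.
- ctrl.finish_job(): hands the job in; it is judged then, once.
The state is a dict: "time": time; "qpos": joint angles; "joint_velocities": joint speeds; "joint_torque": joint torques, N m; "eef_pos": TCP position; "ee_rot": TCP orientation; "contact_force": force on the tool from outside, world axes, zero at the start; "ft_torque": the same for the moment, N m; "finger_gap": opening from 0.0 (shut) to 1.0 (fully open); "grasp_force": force on a finger pad.
Only numpy, scipy, OpenCV 4.12 (cv2) and the standard library are available. Lean on these libraries where they do the work, as an engineer would, in place of code of your own. Each camera call takes 0.05 s, during which the arm holds its last target. There are 200 camera calls.

## Working session

There is one attempt and no reset: what is moved stays moved. The work goes in short steps, Python scripts to look and compute and a tool call to move; the robot and the scene stay as the last step left them, time stands still between calls to the robot, and variables do not carry over. Pictures are saved under pics/ and viewed, at most 14 in all, crops included, and the job is handed in when it is done.

Besides the shell and the picture viewer there is one more tool, called as a command line: name --argument value ..., lists and objects as JSON in quotes. move_arm: Moves the arm, as the interface text tells. Its arguments: {"type":"object","properties":{"steps":{"type":"array"},"claw":{"type":"number"},"squeeze":{"type":"number"}},"required":["steps"]}

```bash
mkdir -p pics; cat > h.py <<'E'
from cell import ctrl
import numpy as np, cv2
def grab(name,save=None):
    f=ctrl.grab_frame(name)
    if save: cv2.imwrite('pics/'+save,f['color'][:,:,::-1])
    return f
def ray(f,u,v):
    d=np.array([(u-f['cx'])/f['fx'],(v-f['cy'])/f['fy'],1.]); return np.array(f['eye']),np.array(f['rotation'])@d
def onz(f,u,v,z):
    e,d=ray(f,u,v); return e+d*(z-e[2])/d[2]
def pix(f,p):
    c=np.array(f['rotation']).T@(np.array(p)-np.array(f['eye'])); return f['cx']+f['fx']*c[0]/c[2], f['cy']+f['fy']*c[1]/c[2]
E
python3 - <<'E'
from h import *
for n in('side','top'):
    f=grab(n,n+'0.png'); print(n,f['fx'],f['cx'],f['cy'],np.round(f['eye'],3),np.round(f['rotation'],3).tolist())
print(ctrl.grip_depth,ctrl.read_state())
E
```

```text
side 466.1335051359993 316.9886094052306 190.5493298904282 [-0.1    0.911  0.927] [0.118, -0.229, 0.868, -0.424]
top 441.02094896802106 324.2287861929261 205.040087365927 [ 0.24  -0.011  1.172] [0.067, -0.703, 0.706, -0.058]
0.0539 {'time': 0.1, 'qpos': array([-1.45198444e+00,  2.76522983e-01,  1.50601501e+00,  2.85101997e-05,
        1.36073605e+00, -1.21001304e-01]), 'joint_velocities': array([ 0.0013347 , -0.00132708, -0.00320515,  0.00031998, -0.00106807,
       -0.00141296]), 'joint_torque': array([ 9.35902353e-04, -4.17699337e+01, -2.46404904e+01, -1.23597151e-04,
        5.76464998e-03,  1.47620983e-05]), 'eef_pos': array([ 0.13653294, -0.55817803,  0.30312776]), 'ee_rot': array([-8.40676548e-04,  9.92819819e-01,  1.19616467e-01,  1.48595513e-05]), 'contact_force': array([-0.18426954, -0.51809609,  0.35769835]), 'ft_torque': array([ 0.03287462, -0.03244046,  0.082205  ]), 'grasp_force': 0.0, 'finger_gap': 1.0002899498786622}
```

View pics/top0.png

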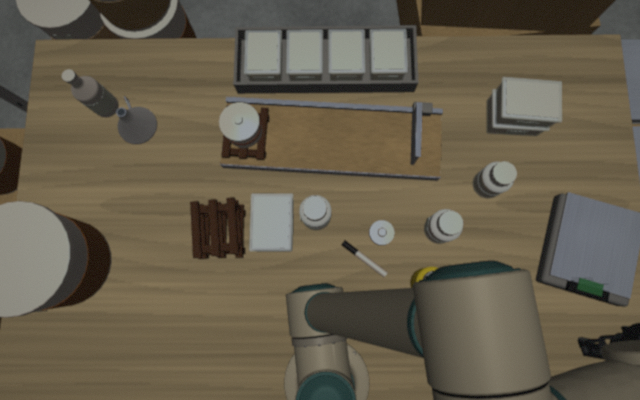

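View pics/side0.png

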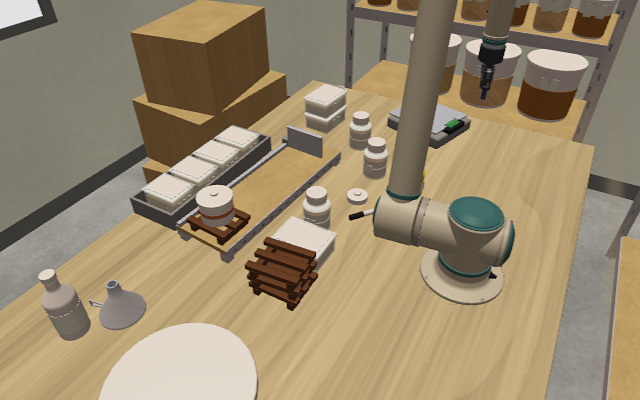

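```bash
sed -i "s/^def ray/from scipy.spatial.transform import Rotation as R\ndef grab(name,save=None):\n    f=ctrl.grab_frame(name); q=f['rotation']; f['rotation']=R.from_quat([q[1],q[2],q[3],q[0]]).as_matrix()\n    if save: cv2.imwrite('pics\/'+save,f['color'][:,:,::-1])\n    return f\ndef ray/" h.py
python3 - <<'E'
from h import *
f=grab('top'); im=f['color']; hsv=cv2.cvtColor(im,cv2.COLOR_RGB2HSV)
print(np.round(onz(f,320,200,0),3))
def comps(m,roi,amin):
    n,l,s,c=cv2.connectedComponentsWithStats(m.astype(np.uint8))
    for i in range(1,n):
        if s[i,4]>amin and roi[0]<c[i,0]<roi[2] and roi[1]<c[i,1]<roi[3]: yield i,l,s[i],c[i]
m=(hsv[...,1]<50)&(hsv[...,2]>165)
for i,l,s,c in comps(m,(180,90,560,300),40):
    print('white',s,np.round(c,1),np.round(onz(f,*c,.128),3))
br=(im.max(2)<85)&(im[...,0].astype(int)>im[...,2]+12)
for i,l,s,c in comps(br,(180,90,290,270),60):
    r=cv2.minAreaRect(np.argwhere(l==i)[:,::-1].astype(np.float32)); print('brown',s,np.round(c,1),r)
a=cv2.resize(im[90:190,210:310],None,fx=6,fy=6,interpolation=cv2.INTER_CUBIC)
cv2.imwrite('pics/c1.png',a[:,:,::-1])
a=cv2.resize(im[185:270,180:280],None,fx=6,fy=6,interpolation=cv2.INTER_CUBIC)
cv2.imwrite('pics/c2.png',a[:,:,::-1])
E
```

```text
[0.464 0.016 0.   ]
brown [221 107  49  53 975] [249.  141.8] ((245.40585327148438, 132.22352600097656), (45.17423629760742, 52.99728775024414), 4.398705005645752)
brown [ 190  197   56   63 2919] [217.1 228.5] ((218.2993927001953, 227.8878173828125), (60.46469497680664, 55.08085250854492), 87.20729064941406)
```

View pics/c1.png

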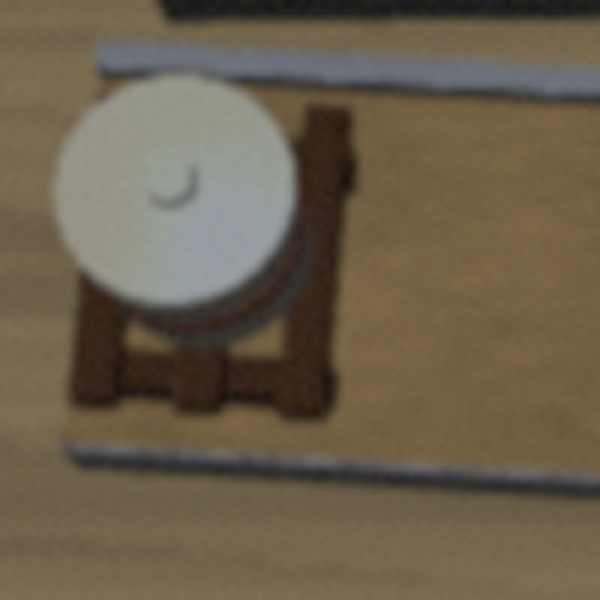

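View pics/c2.png

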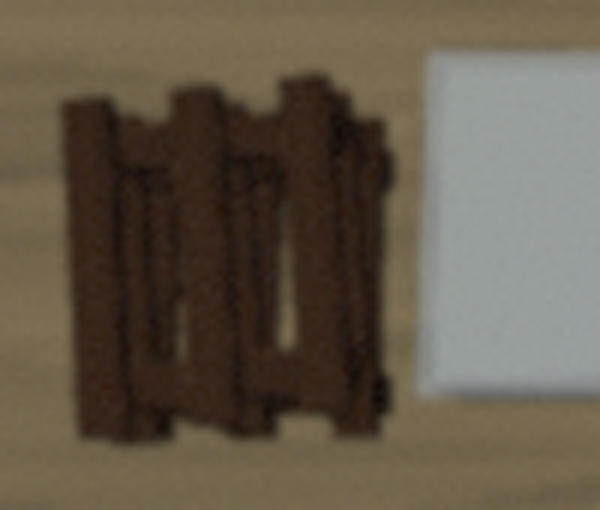

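```bash
python3 - <<'E'
from h import *
f=grab('top'); im=f['color']; hsv=cv2.cvtColor(im,cv2.COLOR_RGB2HSV)
g=cv2.cvtColor(im,cv2.COLOR_RGB2GRAY)
c=cv2.HoughCircles(g[150:260,290:530],cv2.HOUGH_GRADIENT,1,20,param1=80,param2=12,minRadius=8,maxRadius=17)
for u,v,r in c[0]: print('circ',u+290,v+150,r,np.round(onz(f,u+290,v+150,.128),3), g[int(v)+150,int(u)+290])
def P(o,us,z): return np.array([onz(f,o[0]+(u-2.5)/6,o[1]+(v-2.5)/6,z) for u,v in us])
p=P((210,90),[(350,108),(328,415),(72,402)],.086); print('crock st',np.round(p,4), 'lens',np.linalg.norm(p[0]-p[1]),np.linalg.norm(p[2]-p[1]))
d=p[0]-p[1]; print('yaw',np.arctan2(d[1],d[0]))
q=P((210,90),[(100,72),(590,98),(75,445),(590,472)],.05); 
for a,b in((1,0),(3,2)):
  d=q[b]-q[a]; print('deck yaw',np.arctan2(-d[0],d[1]))
q=P((180,185),[(62,102),(328,78),(80,438),(345,420),(197,90),(215,432)],.108); print('top stand',np.round(q,4)); 
d=q[4]-q[5]; print('yaw',np.arctan2(d[1],d[0]),np.linalg.norm(d),(q[4]+q[5])/2)
m=(hsv[...,1]<60)&(np.indices(g.shape)[0]>98)&(np.indices(g.shape)[0]<170)&(np.indices(g.shape)[1]>405)&(np.indices(g.shape)[1]<430)
a=cv2.resize(im[95:185,390:450],None,fx=6,fy=6,interpolation=cv2.INTER_CUBIC)
b=cv2.resize(im[160:250,420:525],None,fx=5,fy=5,interpolation=cv2.INTER_CUBIC); 
h=540; b=cv2.copyMakeBorder(b,0,h-b.shape[0],0,0,cv2.BORDER_CONSTANT)
cv2.imwrite('pics/c3.png',np.hstack([a[:h],b])[:, :800,::-1])
E
```

```text
circ 381.5 231.5 11.8 [ 0.363 -0.133  0.128] 156
circ 502.5 173.5 12.9 [ 0.503 -0.43   0.128] 151
circ 450.5 221.5 11.8 [ 0.386 -0.298  0.128] 153
circ 315.5 213.5 16.4 [0.407 0.023 0.128] 157
circ 482.5 181.5 10.6 [ 0.483 -0.38   0.128] 67
crock st [[0.6944 0.1492 0.086 ]
 [0.5561 0.1559 0.086 ]
 [0.5626 0.2655 0.086 ]] lens 0.138427051775129 0.1098030866000571
yaw -0.04836213926940197
deck yaw -0.06493735123182555
deck yaw -0.06074295655387677
top stand [[0.4416 0.3339 0.108 ]
 [0.451  0.2246 0.108 ]
 [0.3042 0.3196 0.108 ]
 [0.311  0.2131 0.108 ]
 [0.4463 0.2784 0.108 ]
 [0.3064 0.2653 0.108 ]]
yaw 0.0933983169777807 0.14052130397195195 [0.37637079 0.2718593  0.108     ]
```

View pics/c3.png

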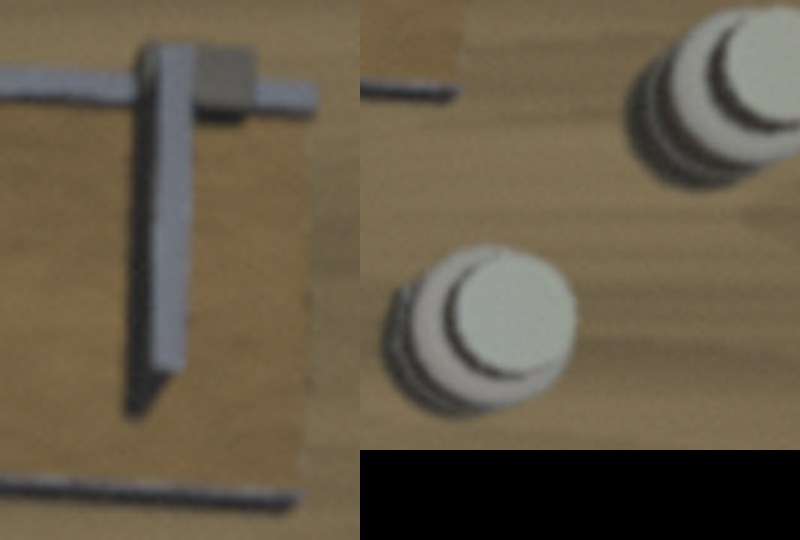

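The stack's top stand is at px (217,228) in the top view, crock stand at (245,132) and stop plate at (418,130). There are three white-lidded jars at (315,212), (451,223) and (505,173). The object at (427,275) is yellow, so it isn't meant.

```bash
cat >> h.py <<'E'
def go(p,yaw):
    s=ctrl.read_state(); w,x,y,z=s['ee_rot']; M=R.from_quat([x,y,z,w]).as_matrix()
    cy=np.arctan2(M[1,0],M[0,0]); r=cy-yaw; r=(r+np.pi/2)%np.pi-np.pi/2
    print('tcp',np.round(s['eef_pos'],4),'yaw',round(cy,3),'slide',np.round(M.T@(np.array(p)-s['eef_pos'])*1e3,1),'roll',round(r,3),'t',round(s['time'],1),'F',np.round(s['contact_force'],1),'gap',round(s['finger_gap'],3),'gf',s['grasp_force'])
E
python3 - <<'E'
from h import *
f=grab('top')
for a,b in(((222.5,165.3),(438.3,177.2)),((226.7,102),(442.5,113.8))):
    A=onz(f,*a,.05);B=onz(f,*b,.05);d=A-B;yaw=np.arctan2(-d[0],d[1]);print(A,B,yaw,np.linalg.norm(d))
    n=np.array([np.cos(yaw),np.sin(yaw)]); print('row x of edge rel', n@(A[:2]-np.array([.6253,.1526])), n@(B[:2]-np.array([.6253,.1526])))
t=[onz(f,390+(u-2.5)/6,95+(v-2.5)/6,.135) for u,v in((158,48),(150,370),(195,48),(186,372))]; print('stop',np.round(t,4))
for u,v in((450.8,222.6),(505,173)): print('jar',onz(f,u,v,.128))
go((.376,.272,.26),.093)
E
```

```text
[0.54947343 0.27137226 0.05      ] [ 0.51356605 -0.29394142  0.05      ] -0.06343241336824394 0.5664529126842629
row x of edge rel -0.08320302726609836 -0.08320302726609838
[0.7264044  0.26665026 0.05      ] [ 0.68769454 -0.31361895  0.05      ] -0.0666114626437136 0.5815589527648863
row x of edge rel 0.09328873585079545 0.09328873585079545
stop [[ 0.6838 -0.2264  0.135 ]
 [ 0.5455 -0.2176  0.135 ]
 [ 0.6836 -0.2416  0.135 ]
 [ 0.5446 -0.2321  0.135 ]]
jar [ 0.38339783 -0.29851435  0.128     ]
jar [ 0.50395646 -0.4358528   0.128     ]
tcp [ 0.1365 -0.5584  0.3035] yaw 0.24 slide [ 429.9 -749.7   44.2] roll 0.147 t 0.2 F [-0.5 -0.1  0.1] gap 1.0 gf 0.0
```

move_arm --steps '[{"slide": [100, -100, 0], "roll": 0.02}, {"slide": [130, -150, 0], "roll": 0.03}, {"slide": [160, -190, 0], "roll": 0.04}, {"slide": [190, -230, 0], "roll": 0.05}, {"slide": [215, -275, 0], "roll": 0.06}]' --claw 0.35

```text
time: 0.75
eef_pos: [0.2446, -0.3315, 0.3038]
ee_rot: [0.0, 0.996, 0.089, 0.0]
contact_force: [1.8, 0.2, 0.5]
finger_gap: 0.354
grasp_force: 0.0
```

move_arm --steps '[{"slide": [25, -45, 0], "roll": 0.02}, {"slide": [50, -90, 0], "roll": 0.03}, {"slide": [75, -135, 0], "roll": 0.04}, {"slide": [100, -180, 0], "roll": 0.05}, {"slide": [120, -225, 0], "roll": 0.06}]'

```text
time: 1.25
eef_pos: [0.3209, -0.0936, 0.3042]
ee_rot: [0.0, 0.998, 0.059, 0.001]
contact_force: [1.9, 0.4, -0.2]
finger_gap: 0.348
grasp_force: 0.0
```

```bash
python3 - <<'E'
from h import *
go((.376,.272,.26),.093)
E
```

```text
tcp [ 0.3209 -0.0936  0.3042] yaw 0.118 slide [  97.8 -356.6   44.1] roll 0.025 t 1.2 F [ 1.9  0.4 -0.2] gap 0.348 gf 0.0
```

move_arm --steps '[{"slide": [14, -46, 5], "roll": 0.005}, {"slide": [27, -92, 10], "roll": 0.01}, {"slide": [40, -138, 15], "roll": 0.02}, {"slide": [53, -184, 20], "roll": 0.025}, {"slide": [66, -230, 25], "roll": 0.025}]'

```text
time: 1.75
eef_pos: [0.3583, 0.1429, 0.279]
ee_rot: [0.0, 0.999, 0.048, 0.001]
contact_force: [0.9, -0.8, -0.2]
finger_gap: 0.35
grasp_force: 0.0
```

move_arm --steps '[{"slide": [14, -40, 5], "roll": 0}, {"slide": [23, -80, 10], "roll": 0}, {"slide": [29, -110, 15], "roll": 0}, {"slide": [29, -110, 15], "roll": 0}, {"slide": [29, -110, 15], "roll": 0}]'

```text
time: 2.25
eef_pos: [0.3767, 0.2532, 0.2635]
ee_rot: [0.001, 0.999, 0.048, -0.001]
contact_force: [-0.3, 0.0, 1.0]
finger_gap: 0.347
grasp_force: 0.0
```

```bash
python3 - <<'E'
from h import *
go((.376,.272,.19),.093)
f=grab('side')
a=cv2.resize(f['color'][150:330,200:400],None,fx=3,fy=3,interpolation=cv2.INTER_CUBIC)
cv2.imwrite('pics/s1.png',a[:,:,::-1])
E
```

```text
tcp [0.3767 0.2532 0.2635] yaw 0.097 slide [  1.2 -18.9  73.4] roll 0.004 t 2.2 F [-0.3  0.   1. ] gap 0.347 gf 0.0
```

View pics/s1.png

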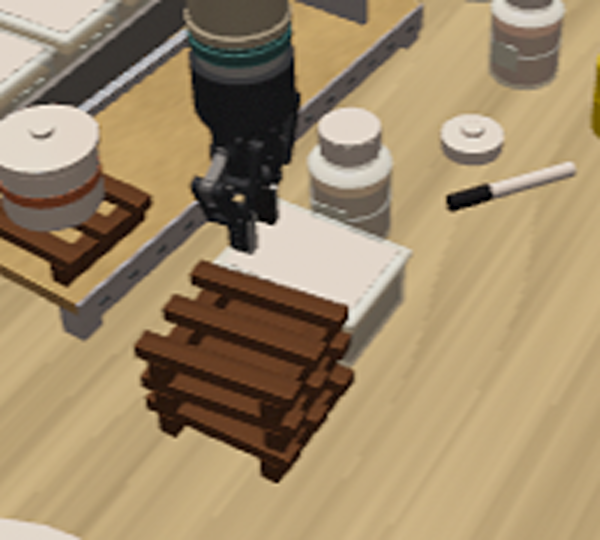

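```bash
python3 - <<'E'
from h import *
f=grab('side')
for p in((.4463,.2784,.108),(.3064,.2653,.108)):
    u,v=pix(f,p); print((u-200)*3,(v-150)*3)
E
```

```text
170.234192572732 298.84650249915194
324.2844641659156 350.27337735981166
```

move_arm --steps '[{"slide": [1, -19, 35], "roll": 0.004}, {"slide": [1, -19, 70], "roll": 0.004}, {"slide": [1, -19, 73], "roll": 0.004}, {"slide": [1, -19, 73], "roll": 0.004}]'

```text
time: 2.75
eef_pos: [0.3761, 0.2709, 0.1909]
ee_rot: [0.001, 0.999, 0.045, -0.001]
contact_force: [0.5, -0.2, 0.3]
finger_gap: 0.35
grasp_force: 0.0
```

move_arm --steps '[{"slide": [0, -1, 12], "roll": 0}, {"slide": [0, -1, 24], "roll": 0}, {"slide": [0, -1, 35], "roll": 0}, {"slide": [0, -1, 35], "roll": 0}]'

```text
time: 3.15
eef_pos: [0.3763, 0.2725, 0.156]
ee_rot: [0.0, 0.999, 0.045, -0.0]
contact_force: [-0.3, 0.6, -0.2]
finger_gap: 0.351
grasp_force: 0.0
```

move_arm --steps '[{"slide": [0, 0, 0], "roll": 0}, {"slide": [0, 0, 0], "roll": 0}, {"slide": [0, 0, 0], "roll": 0}, {"slide": [0, 0, 0], "roll": 0}]' --claw 0.1 --squeeze 35

```text
time: 3.55
eef_pos: [0.3767, 0.2732, 0.1567]
ee_rot: [-0.0, 0.999, 0.045, 0.001]
contact_force: [0.9, -2.1, 5.8]
finger_gap: 0.229
grasp_force: 35.4
```

move_arm --steps '[{"slide": [0, 0, -15], "roll": 0}, {"slide": [0, 0, -40], "roll": 0}, {"slide": [0, 0, -70], "roll": 0}, {"slide": [0, 0, -100], "roll": 0}, {"slide": [0, 0, -100], "roll": 0}]'

```text
time: 4.05
eef_pos: [0.378, 0.2742, 0.2594]
ee_rot: [-0.002, 0.999, 0.045, 0.004]
contact_force: [0.3, -0.1, -2.0]
finger_gap: 0.226
grasp_force: 34.6
```

```bash
python3 - <<'E'
from h import *
go((.621-.0003,.0977-.004,.25),-.063)
f=grab('side')
a=cv2.resize(f['color'][120:330,200:400],None,fx=2.5,fy=2.5)
cv2.imwrite('pics/s2.png',a[:,:,::-1])
E
```

```text
tcp [0.378  0.2742 0.2594] yaw 0.091 slide [225.2 201.8  10.5] roll 0.154 t 4.0 F [ 0.3 -0.1 -2. ] gap 0.226 gf 34.593729972839355
```

View pics/s2.png

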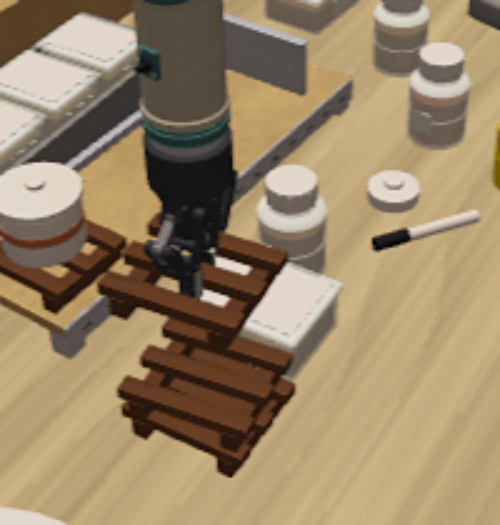

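move_arm --steps '[{"slide": [10, 35, -15], "roll": 0.02}, {"slide": [35, 70, -30], "roll": 0.04}, {"slide": [65, 105, -30], "roll": 0.06}, {"slide": [95, 140, -30], "roll": 0.08}, {"slide": [125, 165, -30], "roll": 0.1}]' --squeeze 60

```text
time: 4.6
eef_pos: [0.5158, 0.118, 0.284]
ee_rot: [0.0, 1.0, -0.006, -0.002]
contact_force: [0.4, 1.1, -1.2]
finger_gap: 0.222
grasp_force: 63.5
```

move_arm --steps '[{"slide": [30, 10, 0], "roll": 0.02}, {"slide": [60, 15, 0], "roll": 0.04}, {"slide": [80, 18, 0], "roll": 0.05}, {"slide": [95, 20, 0], "roll": 0.05}, {"slide": [95, 20, 0], "roll": 0.05}]'

```text
time: 5.1
eef_pos: [0.6116, 0.0987, 0.283]
ee_rot: [0.0, 1.0, -0.03, -0.002]
contact_force: [-0.7, 0.0, -1.6]
finger_gap: 0.217
grasp_force: 63.5
```

```bash
python3 - <<'E'
from h import *
go((.621-.0003,.0977-.004,.18),-.063)
E
```

```text
tcp [0.6116 0.0987 0.283 ] yaw -0.06 slide [  9.7   4.4 102.9] roll 0.003 t 5.1 F [-0.7  0.  -1.6] gap 0.217 gf 63.524250984191895
```

move_arm --steps '[{"slide": [10, 5, 40], "roll": 0.003}, {"slide": [10, 5, 80], "roll": 0.003}, {"slide": [10, 5, 115], "roll": 0.003}, {"slide": [10, 5, 130], "roll": 0.003}, {"slide": [10, 5, 130], "roll": 0.003}]'

```text
time: 5.6
eef_pos: [0.6164, 0.0938, 0.1517]
ee_rot: [0.0, 1.0, -0.031, -0.005]
contact_force: [-0.5, 0.6, -1.5]
finger_gap: 0.22
grasp_force: 63.4
```

```bash
python3 - <<'E'
from h import *
go((.621-.0003,.0977-.004,.1345),-.063)
f=grab('side')
a=cv2.resize(f['color'][130:280,150:350],None,fx=4,fy=4,interpolation=cv2.INTER_CUBIC)
cv2.imwrite('pics/s3.png',a[:,:,::-1])
E
```

```text
tcp [0.6164 0.0938 0.1517] yaw -0.062 slide [ 4.4 -0.2 17.2] roll 0.001 t 5.6 F [-0.5  0.6 -1.5] gap 0.22 gf 63.4279203414917
```

View pics/s3.png

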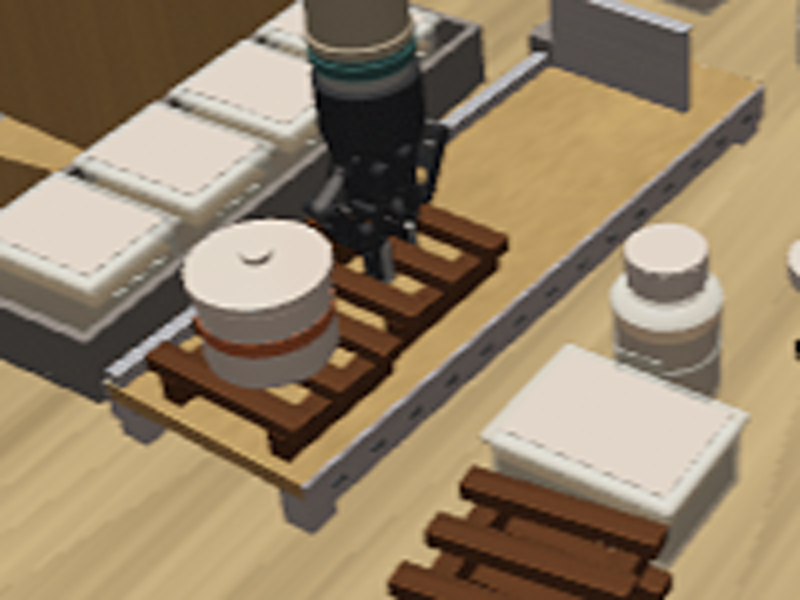

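move_arm --steps '[{"slide": [4, 0, 5], "roll": 0}, {"slide": [4, 0, 10], "roll": 0}, {"slide": [4, 0, 14], "roll": 0}, {"slide": [4, 0, 17], "roll": 0}, {"slide": [4, 0, 17], "roll": 0}]'

```text
time: 6.15
eef_pos: [0.6238, 0.0933, 0.1386]
ee_rot: [0.0, 1.0, -0.031, -0.0]
contact_force: [-1.0, -0.0, -1.4]
finger_gap: 0.223
grasp_force: 63.4
```

move_arm --steps '[{"slide": [0, 0, 0], "roll": 0}, {"slide": [0, -1, 0], "roll": 0}, {"slide": [0, -2, 0], "roll": 0}, {"slide": [0, -3, 0], "roll": 0}, {"slide": [0, -3, 0], "roll": 0}]'

```text
time: 6.65
eef_pos: [0.6244, 0.0965, 0.139]
ee_rot: [0.0, 1.0, -0.031, 0.0]
contact_force: [0.0, -1.0, -1.7]
finger_gap: 0.221
grasp_force: 63.4
```

move_arm --steps '[{"slide": [-3, 0, 2], "roll": 0}, {"slide": [-3, 0, 4], "roll": 0}, {"slide": [-3, 0, 5], "roll": 0}, {"slide": [-3, 0, 5], "roll": 0}, {"slide": [-3, 0, 5], "roll": 0}]'

```text
time: 7.15
eef_pos: [0.6207, 0.0966, 0.1348]
ee_rot: [0.0, 1.0, -0.031, -0.0]
contact_force: [-3.5, -0.4, 4.0]
finger_gap: 0.221
grasp_force: 64.4
```

move_arm --steps '[{"slide": [0, -1, 0], "roll": 0}, {"slide": [0, -2, 0], "roll": 0}, {"slide": [0, -3, 0], "roll": 0}, {"slide": [0, -3, 0], "roll": 0}, {"slide": [0, -3, 0], "roll": 0}]'

```text
time: 7.65
eef_pos: [0.6216, 0.0986, 0.1348]
ee_rot: [0.001, 1.0, -0.031, 0.0]
contact_force: [-1.1, -3.6, 5.0]
finger_gap: 0.224
grasp_force: 64.4
```

move_arm --steps '[{"slide": [0, 0, 0], "roll": 0}, {"slide": [0, 0, 0], "roll": 0}, {"slide": [0, 0, 0], "roll": 0}]' --claw 0.35 --squeeze 35

```text
time: 7.95
eef_pos: [0.6222, 0.0994, 0.1343]
ee_rot: [-0.0, 1.0, -0.031, 0.001]
contact_force: [0.2, -2.0, 2.5]
finger_gap: 0.345
grasp_force: 0.0
```

move_arm --steps '[{"slide": [0, 0, -20], "roll": 0}, {"slide": [0, 0, -60], "roll": 0}, {"slide": [0, 0, -110], "roll": 0}, {"slide": [0, 0, -150], "roll": 0}, {"slide": [0, 0, -150], "roll": 0}]'

```text
time: 8.45
eef_pos: [0.6242, 0.1003, 0.2905]
ee_rot: [-0.001, 1.0, -0.031, 0.006]
contact_force: [-0.1, -0.1, 0.5]
finger_gap: 0.352
grasp_force: 0.0
```

move_arm --steps '[{"slide": [-40, 20, 0], "roll": 0}, {"slide": [-80, 40, 0], "roll": 0}, {"slide": [-120, 50, 0], "roll": 0}, {"slide": [-150, 50, 0], "roll": 0}, {"slide": [-150, 50, 0], "roll": 0}]'

```text
time: 8.95
eef_pos: [0.4638, 0.0594, 0.2829]
ee_rot: [-0.0, 1.0, -0.031, -0.003]
contact_force: [0.7, 0.2, -0.3]
finger_gap: 0.352
grasp_force: 0.0
```

```bash
python3 - <<'E'
from h import *
f=grab('top'); im=f['color']
a=cv2.resize(im[95:265,185:305],None,fx=5,fy=5,interpolation=cv2.INTER_CUBIC)
b=cv2.resize(im[185:270,180:250],None,fx=8,fy=8,interpolation=cv2.INTER_CUBIC)
b=b[:,:560]; print(b.shape)
cv2.imwrite('pics/c4.png',b[:,:,::-1]); cv2.imwrite('pics/c5.png',cv2.resize(im[95:185,215:315],None,fx=6,fy=6,interpolation=cv2.INTER_CUBIC)[:,:,::-1])
E
```

```text
(680, 560, 3)
```

View pics/c4.png

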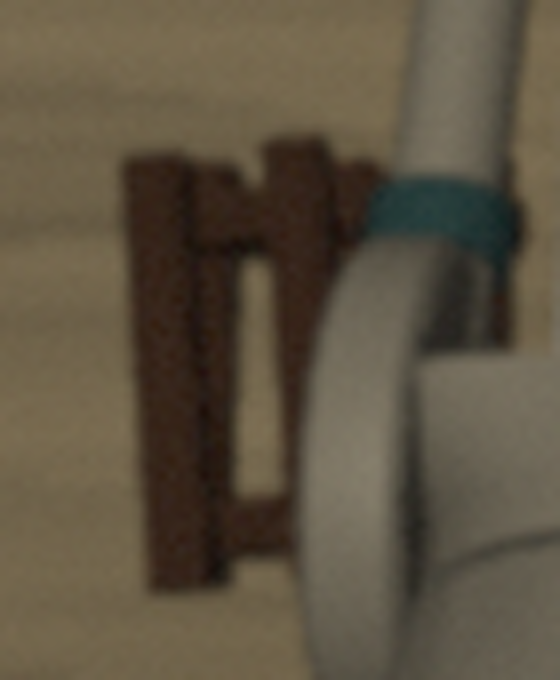

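View pics/c5.png

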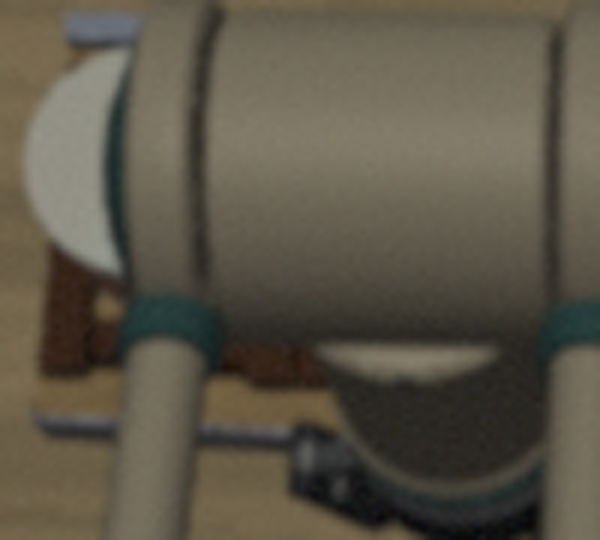

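```bash
python3 - <<'E'
from h import *
f=grab('top')
P=lambda u,v,z=.072: onz(f,180+(u-3.5)/8,185+(v-3.5)/8,z)
a,b,m=P(155,158),P(179,590),P(296,140)
d=a-b; yaw=np.arctan2(d[1],d[0]); print(a,b,m,np.linalg.norm(d),yaw)
n=np.array([np.sin(yaw),-np.cos(yaw)]); c=(a+b)[:2]/2+.045*n; e=np.array([np.cos(yaw),np.sin(yaw)])
print(c, m[:2]-.07*e)
c=(c+m[:2]-.07*e)/2; print(c)
go((*c,.19),yaw)
E
```

```text
[0.44124597 0.32213029 0.072     ] [0.30451332 0.30816758 0.072     ] [0.44681704 0.2773479  0.072     ] 0.13744371522048413 0.10176415995766232
[0.37745114 0.27038174] [0.37717919 0.2702367 ]
[0.37731516 0.27030922]
tcp [0.4683 0.0593 0.2836] yaw -0.062 slide [-104.  -205.    93.6] roll -0.164 t 9.1 F [-0.  -0.4  0.4] gap 0.352 gf 0.0
```

move_arm --steps '[{"slide": [-24, -45, 5], "roll": -0.04}, {"slide": [-48, -90, 10], "roll": -0.08}, {"slide": [-70, -135, 20], "roll": -0.12}, {"slide": [-90, -175, 40], "roll": -0.15}, {"slide": [-104, -205, 60], "roll": -0.164}]'

```text
time: 9.55
eef_pos: [0.3779, 0.2731, 0.2233]
ee_rot: [-0.001, 0.999, 0.052, 0.001]
contact_force: [0.2, 0.5, -0.2]
finger_gap: 0.347
grasp_force: 0.0
```

move_arm --steps '[{"slide": [0, 0, 20], "roll": 0}, {"slide": [0, 0, 34], "roll": 0}, {"slide": [0, 0, 34], "roll": 0}, {"slide": [0, 0, 34], "roll": 0}]'

```text
time: 9.95
eef_pos: [0.3785, 0.2706, 0.1895]
ee_rot: [0.0, 0.999, 0.051, -0.0]
contact_force: [0.5, -0.5, 0.7]
finger_gap: 0.352
grasp_force: 0.0
```

```bash
python3 - <<'E'
from h import *
go((.3773,.2703,.12),.102)
E
```

```text
tcp [0.3785 0.2706 0.1895] yaw 0.102 slide [-1.2  0.2 69.5] roll -0.0 t 9.9 F [ 0.5 -0.5  0.7] gap 0.352 gf 0.0
```

move_arm --steps '[{"slide": [-1, 0, 30], "roll": 0}, {"slide": [-1, 0, 55], "roll": 0}, {"slide": [-1, 0, 69], "roll": 0}, {"slide": [-1, 0, 69], "roll": 0}]'

```text
time: 10.35
eef_pos: [0.3768, 0.2696, 0.12]
ee_rot: [0.0, 0.999, 0.05, -0.001]
contact_force: [-0.3, 0.3, 0.4]
finger_gap: 0.347
grasp_force: 0.0
```

move_arm --steps '[{"slide": [0, 0, 0], "roll": 0}, {"slide": [0, 0, 0], "roll": 0}, {"slide": [0, 0, 0], "roll": 0}, {"slide": [0, 0, 0], "roll": 0}]' --claw 0.1 --squeeze 60

```text
time: 10.75
eef_pos: [0.3771, 0.2701, 0.1216]
ee_rot: [-0.0, 0.999, 0.051, 0.001]
contact_force: [-1.1, 0.2, 0.9]
finger_gap: 0.222
grasp_force: 59.4
```

move_arm --steps '[{"slide": [0, 0, -15], "roll": 0}, {"slide": [0, 0, -50], "roll": 0}, {"slide": [0, 0, -95], "roll": 0}, {"slide": [0, 0, -140], "roll": 0}, {"slide": [0, 0, -140], "roll": 0}]'

```text
time: 11.25
eef_pos: [0.3796, 0.2716, 0.2672]
ee_rot: [-0.003, 0.999, 0.051, 0.007]
contact_force: [0.2, 0.2, -1.3]
finger_gap: 0.221
grasp_force: 59.2
```

```bash
python3 - <<'E'
from h import *
go((.6141-.0003,-.0121-.006,.26),-.063)
E
```

```text
tcp [0.3796 0.2716 0.2672] yaw 0.102 slide [203.4 312.1   8.3] roll 0.165 t 11.2 F [ 0.2  0.2 -1.3] gap 0.221 gf 59.20225381851196
```

move_arm --steps '[{"slide": [10, 45, 0], "roll": 0.02}, {"slide": [30, 90, 0], "roll": 0.05}, {"slide": [55, 130, 0], "roll": 0.08}, {"slide": [80, 170, 0], "roll": 0.1}, {"slide": [105, 210, 0], "roll": 0.12}]'

```text
time: 11.75
eef_pos: [0.5027, 0.0701, 0.2603]
ee_rot: [-0.0, 1.0, -0.01, -0.0]
contact_force: [1.2, 0.5, -1.2]
finger_gap: 0.219
grasp_force: 59.4
```

move_arm --steps '[{"slide": [35, 35, 0], "roll": 0.02}, {"slide": [60, 65, 0], "roll": 0.04}, {"slide": [85, 90, 0], "roll": 0.045}, {"slide": [85, 90, 0], "roll": 0.045}, {"slide": [85, 90, 0], "roll": 0.045}]'

```text
time: 12.25
eef_pos: [0.5854, -0.0203, 0.2596]
ee_rot: [-0.0, 0.999, -0.032, -0.001]
contact_force: [0.6, 0.6, -2.0]
finger_gap: 0.218
grasp_force: 59.4
```

```bash
python3 - <<'E'
from h import *
go((.6141-.0003,-.0121-.006,.1355),-.063)
E
```

```text
tcp [ 0.5854 -0.0203  0.2596] yaw -0.065 slide [ 28.5  -3.9 124. ] roll -0.002 t 12.2 F [ 0.6  0.6 -2. ] gap 0.218 gf 59.3924742937088
```

move_arm --steps '[{"slide": [12, -2, 30], "roll": 0}, {"slide": [25, -4, 65], "roll": 0}, {"slide": [28, -4, 95], "roll": 0}, {"slide": [28, -4, 110], "roll": 0}, {"slide": [28, -4, 110], "roll": 0}]'

```text
time: 12.75
eef_pos: [0.611, -0.016, 0.1479]
ee_rot: [-0.001, 1.0, -0.031, -0.004]
contact_force: [-0.1, 0.4, -2.3]
finger_gap: 0.219
grasp_force: 59.3
```

move_arm --steps '[{"slide": [0, 0, 0], "roll": 0}, {"slide": [0, 0, 4], "roll": 0}, {"slide": [0, 0, 8], "roll": 0}, {"slide": [0, 0, 8], "roll": 0}, {"slide": [0, 0, 8], "roll": 0}]'

```text
time: 13.25
eef_pos: [0.614, -0.0177, 0.1432]
ee_rot: [0.0, 0.999, -0.032, 0.0]
contact_force: [-0.5, 1.0, -1.1]
finger_gap: 0.221
grasp_force: 59.3
```

```bash
python3 - <<'E'
from h import *
go((.6141-.0003,-.0121-.006,.1355),-.063)
E
```

```text
tcp [ 0.614  -0.0177  0.1432] yaw -0.063 slide [-0.2  0.4  7.7] roll -0.0 t 13.2 F [-0.5  1.  -1.1] gap 0.221 gf 59.32056427001953
```

Lower the last 8 mm, then push gently toward the first stand.

move_arm --steps '[{"slide": [0, 0, 3], "roll": 0}, {"slide": [0, 0, 6], "roll": 0}, {"slide": [0, 0, 8], "roll": 0}, {"slide": [0, 0, 9], "roll": 0}, {"slide": [0, 0, 9], "roll": 0}]'

```text
time: 13.75
eef_pos: [0.6139, -0.0177, 0.1356]
ee_rot: [0.0, 0.999, -0.032, 0.0]
contact_force: [-4.1, 0.7, 8.8]
finger_gap: 0.221
grasp_force: 60.8
```

move_arm --steps '[{"slide": [0, -2, 0], "roll": 0}, {"slide": [0, -4, 0], "roll": 0}, {"slide": [0, -5, 0], "roll": 0}, {"slide": [0, -6, 0], "roll": 0}, {"slide": [0, -6, 0], "roll": 0}]'

```text
time: 14.25
eef_pos: [0.6152, -0.0134, 0.1356]
ee_rot: [0.002, 1.0, -0.031, 0.001]
contact_force: [-1.4, -5.0, 6.6]
finger_gap: 0.223
grasp_force: 60.5
```

move_arm --steps '[{"slide": [0, 0, 0], "roll": 0}, {"slide": [0, 0, 0], "roll": 0}, {"slide": [0, 0, 0], "roll": 0}]' --claw 0.35

```text
time: 14.55
eef_pos: [0.6143, -0.0114, 0.1336]
ee_rot: [-0.0, 1.0, -0.032, -0.0]
contact_force: [-0.8, -0.2, -0.2]
finger_gap: 0.35
grasp_force: 0.0
```

move_arm --steps '[{"slide": [0, 0, -20], "roll": 0}, {"slide": [0, 0, -60], "roll": 0}, {"slide": [0, 0, -110], "roll": 0}, {"slide": [0, 0, -130], "roll": 0}, {"slide": [0, 0, -130], "roll": 0}]'

```text
time: 15.05
eef_pos: [0.6161, -0.0116, 0.2678]
ee_rot: [0.0, 0.999, -0.031, 0.004]
contact_force: [0.7, -0.6, 0.5]
finger_gap: 0.349
grasp_force: 0.0
```

move_arm --steps '[{"slide": [-40, 20, 0], "roll": 0}, {"slide": [-80, 50, 0], "roll": 0}, {"slide": [-120, 80, 0], "roll": 0}, {"slide": [-160, 110, 0], "roll": 0}, {"slide": [-160, 130, 0], "roll": 0}]'

```text
time: 15.55
eef_pos: [0.44, -0.1305, 0.2617]
ee_rot: [-0.001, 0.999, -0.032, -0.004]
contact_force: [0.0, -0.4, -0.8]
finger_gap: 0.351
grasp_force: 0.0
```

```bash
python3 - <<'E'
from h import *
f=grab('top'); im=f['color']
a=cv2.resize(im[185:270,180:260],None,fx=5,fy=5,interpolation=cv2.INTER_CUBIC)
b=cv2.resize(im[95:195,215:313],None,fx=4,fy=4,interpolation=cv2.INTER_CUBIC)
h=425;b=cv2.copyMakeBorder(b,0,25,0,0,cv2.BORDER_CONSTANT)
cv2.imwrite('pics/c6.png',np.hstack([a,b])[:,:,::-1])
E
```

```text
(no output)
```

View pics/c6.png

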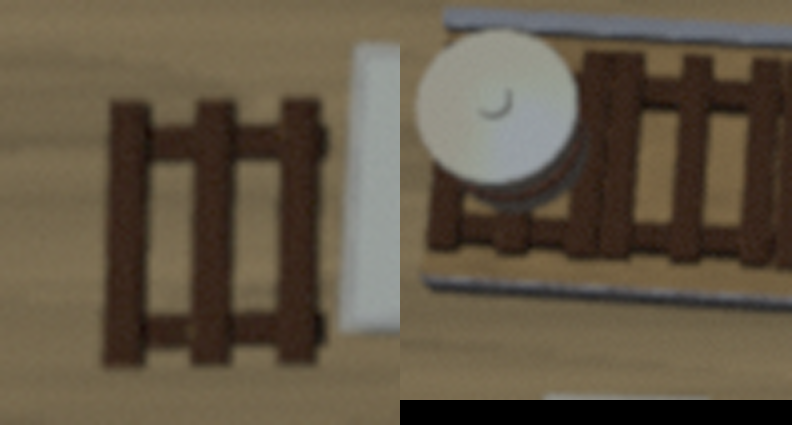

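```bash
python3 - <<'E'
from h import *
f=grab('top')
P=lambda u,v,z=.036: onz(f,180+(u-2)/5,185+(v-2)/5,z)
a,b=P(216,99),P(211,366); d=a-b; yaw=np.arctan2(d[1],d[0]); print(a,b,np.linalg.norm(d),yaw)
q=[P(*x) for x in((110,100),(320,98),(103,366),(316,366))]; c=np.mean(q,0); print(c,(a+b)/2, np.linalg.norm(q[0]-q[1]))
c=(c+(a+b)/2)/2
go((c[0],c[1],.16),yaw)
E
```

```text
[0.44724671 0.27010091 0.036     ] [0.30773546 0.26742685 0.036     ] 0.1395368742125459 0.01916496936753082
[0.37749409 0.26944843 0.036     ] [0.37749108 0.26876388 0.036     ] 0.11063614943083433
tcp [ 0.4449 -0.1327  0.2626] yaw -0.067 slide [ -93.8 -396.4  102.7] roll -0.086 t 15.7 F [ 0.  -0.4  0.2] gap 0.348 gf 0.0
```

move_arm --steps '[{"slide": [-10, -48, 0], "roll": -0.02}, {"slide": [-20, -96, 0], "roll": -0.04}, {"slide": [-35, -143, 0], "roll": -0.06}, {"slide": [-45, -190, 0], "roll": -0.08}, {"slide": [-55, -238, 0], "roll": -0.086}]'

```text
time: 16.15
eef_pos: [0.4056, 0.1124, 0.2629]
ee_rot: [-0.0, 1.0, 0.012, -0.001]
contact_force: [0.5, -0.2, 0.3]
finger_gap: 0.346
grasp_force: 0.0
```

move_arm --steps '[{"slide": [-12, -45, 0], "roll": 0}, {"slide": [-24, -90, 5], "roll": 0}, {"slide": [-35, -130, 20], "roll": 0}, {"slide": [-38, -158, 50], "roll": 0}, {"slide": [-38, -158, 80], "roll": 0}]'

```text
time: 16.65
eef_pos: [0.3641, 0.2711, 0.1824]
ee_rot: [-0.001, 1.0, 0.014, 0.0]
contact_force: [0.1, -0.3, -1.0]
finger_gap: 0.355
grasp_force: 0.0
```

move_arm --steps '[{"slide": [0, 0, 0], "roll": 0}, {"slide": [0, 0, 0], "roll": 0}]'

```text
time: 16.85
eef_pos: [0.3644, 0.2672, 0.1831]
ee_rot: [0.001, 1.0, 0.012, -0.001]
contact_force: [0.3, 0.1, 1.1]
finger_gap: 0.348
grasp_force: 0.0
```

```bash
python3 - <<'E'
from h import *
go((.3775,.2691,.0845),.019)
E
```

```text
tcp [0.3644 0.2672 0.1831] yaw 0.024 slide [13.4 -1.7 98.6] roll 0.005 t 16.9 F [0.3 0.1 1.1] gap 0.348 gf 0.0
```

move_arm --steps '[{"slide": [13, -2, 20], "roll": 0.005}, {"slide": [13, -2, 50], "roll": 0.005}, {"slide": [13, -2, 80], "roll": 0.005}, {"slide": [13, -2, 98], "roll": 0.005}, {"slide": [13, -2, 98], "roll": 0.005}]'

```text
time: 17.35
eef_pos: [0.3779, 0.2684, 0.0852]
ee_rot: [0.001, 1.0, 0.008, -0.001]
contact_force: [0.1, 0.0, 1.0]
finger_gap: 0.35
grasp_force: 0.0
```

move_arm --steps '[{"slide": [0, 0, 0], "roll": 0}, {"slide": [0, 0, 0], "roll": 0}, {"slide": [0, 0, 0], "roll": 0}, {"slide": [0, 0, 0], "roll": 0}, {"slide": [0, 0, 0], "roll": 0}]' --claw 0.1

```text
time: 17.85
eef_pos: [0.3786, 0.2694, 0.0869]
ee_rot: [-0.0, 1.0, 0.009, 0.001]
contact_force: [-0.8, -0.8, 6.7]
finger_gap: 0.222
grasp_force: 60.6
```

move_arm --steps '[{"slide": [0, 0, -20], "roll": 0}, {"slide": [0, 0, -60], "roll": 0}, {"slide": [0, 0, -105], "roll": 0}, {"slide": [0, 0, -150], "roll": 0}, {"slide": [0, 0, -175], "roll": 0}]'

```text
time: 18.35
eef_pos: [0.3787, 0.2697, 0.2646]
ee_rot: [-0.001, 1.0, 0.009, 0.003]
contact_force: [1.7, 1.5, -2.6]
finger_gap: 0.217
grasp_force: 59.6
```

```bash
python3 - <<'E'
from h import *
go((.6072,-.1219-.006,.26),-.063)
E
```

```text
tcp [0.3787 0.2697 0.2646] yaw 0.018 slide [221.3 401.6   4.7] roll 0.081 t 18.4 F [ 1.7  1.5 -2.6] gap 0.217 gf 59.61106359958649
```

move_arm --steps '[{"slide": [15, 47, 0], "roll": 0.02}, {"slide": [35, 92, 0], "roll": 0.04}, {"slide": [60, 135, 0], "roll": 0.06}, {"slide": [85, 175, 0], "roll": 0.08}, {"slide": [110, 215, 0], "roll": 0.081}]'

```text
time: 18.85
eef_pos: [0.4921, 0.0544, 0.261]
ee_rot: [-0.0, 0.999, -0.032, 0.0]
contact_force: [0.8, 0.7, -0.8]
finger_gap: 0.221
grasp_force: 59.6
```

move_arm --steps '[{"slide": [25, 45, 0], "roll": 0}, {"slide": [50, 90, 0], "roll": 0}, {"slide": [75, 130, 0], "roll": 0}, {"slide": [95, 165, 0], "roll": 0}, {"slide": [108, 187, 0], "roll": 0}]'

```text
time: 19.35
eef_pos: [0.5887, -0.1405, 0.2604]
ee_rot: [0.0, 0.999, -0.033, 0.0]
contact_force: [0.3, 0.8, -2.1]
finger_gap: 0.218
grasp_force: 59.6
```

move_arm --steps '[{"slide": [0, 0, 0], "roll": 0}, {"slide": [0, 0, 30], "roll": 0}, {"slide": [0, 0, 60], "roll": 0}, {"slide": [0, 0, 60], "roll": 0}, {"slide": [0, 0, 60], "roll": 0}]'

```text
time: 19.85
eef_pos: [0.5873, -0.1365, 0.2009]
ee_rot: [-0.0, 1.0, -0.031, -0.001]
contact_force: [0.8, 0.3, -0.9]
finger_gap: 0.223
grasp_force: 59.5
```

```bash
python3 - <<'E'
from h import *
go((.6072,-.1219-.006,.142),-.063)
E
```

```text
tcp [ 0.5873 -0.1365  0.2009] yaw -0.063 slide [19.4 -9.8 58.8] roll 0.0 t 19.9 F [ 0.8  0.3 -0.9] gap 0.223 gf 59.50656473636627
```

move_arm --steps '[{"slide": [10, -5, 15], "roll": 0}, {"slide": [19, -9, 35], "roll": 0}, {"slide": [19, -9, 50], "roll": 0}, {"slide": [19, -9, 55], "roll": 0}, {"slide": [19, -9, 55], "roll": 0}]'

```text
time: 20.35
eef_pos: [0.6076, -0.1291, 0.1456]
ee_rot: [-0.0, 1.0, -0.031, -0.0]
contact_force: [-0.6, 0.2, -1.3]
finger_gap: 0.217
grasp_force: 59.6
```

move_arm --steps '[{"slide": [0, 0, 3], "roll": 0}, {"slide": [0, 0, 6], "roll": 0}, {"slide": [0, 0, 9], "roll": 0}, {"slide": [0, 0, 11], "roll": 0}, {"slide": [0, 0, 11], "roll": 0}]'

```text
time: 20.85
eef_pos: [0.6075, -0.1297, 0.1369]
ee_rot: [0.0, 0.999, -0.032, 0.001]
contact_force: [-2.9, 0.6, 7.5]
finger_gap: 0.219
grasp_force: 60.8
```

move_arm --steps '[{"slide": [0, -2, 0], "roll": 0}, {"slide": [0, -4, 0], "roll": 0}, {"slide": [0, -5, 0], "roll": 0}, {"slide": [0, -6, 0], "roll": 0}, {"slide": [0, -6, 0], "roll": 0}]'

```text
time: 21.35
eef_pos: [0.6087, -0.1254, 0.137]
ee_rot: [0.002, 1.0, -0.031, 0.002]
contact_force: [-0.1, -4.1, 5.3]
finger_gap: 0.223
grasp_force: 60.5
```

```bash
python3 - <<'E'
from h import *
go((.6072,-.1219,.1365),-.063)
E
```

```text
tcp [ 0.6087 -0.1254  0.137 ] yaw -0.063 slide [-1.7 -3.4  0.4] roll 0.0 t 21.4 F [-0.1 -4.1  5.3] gap 0.223 gf 60.5006217956543
```

move_arm --steps '[{"slide": [0, 0, 0], "roll": 0}, {"slide": [0, 0, 0], "roll": 0}, {"slide": [0, 0, 0], "roll": 0}]' --claw 0.35

```text
time: 21.65
eef_pos: [0.6075, -0.1233, 0.1348]
ee_rot: [-0.0, 0.999, -0.032, -0.0]
contact_force: [-0.9, -0.4, 1.1]
finger_gap: 0.349
grasp_force: 0.0
```

move_arm --steps '[{"slide": [0, 0, -20], "roll": 0}, {"slide": [0, 0, -60], "roll": 0}, {"slide": [0, 0, -100], "roll": 0}, {"slide": [0, 0, -110], "roll": 0}, {"slide": [0, 0, -110], "roll": 0}]'

```text
time: 22.15
eef_pos: [0.6085, -0.1236, 0.2469]
ee_rot: [0.001, 1.0, -0.032, 0.002]
contact_force: [-0.3, -0.2, 0.5]
finger_gap: 0.351
grasp_force: 0.0
```

move_arm --steps '[{"slide": [0, 35, 0], "roll": 0}, {"slide": [-1, 70, 0], "roll": 0}, {"slide": [-2, 102, 0], "roll": 0}, {"slide": [-2, 102, 0], "roll": 0}, {"slide": [-2, 102, 0], "roll": 0}]' --claw 0.42

```text
time: 22.65
eef_pos: [0.5983, -0.2253, 0.2425]
ee_rot: [-0.001, 0.999, -0.032, -0.002]
contact_force: [0.8, 0.1, 0.7]
finger_gap: 0.414
grasp_force: 0.0
```

```bash
python3 - <<'E'
from h import *
go((.5984,-.2280,.171),-.063)
f=grab('side')
a=cv2.resize(f['color'][90:240,200:400],None,fx=4,fy=4,interpolation=cv2.INTER_CUBIC)
cv2.imwrite('pics/s4.png',a[:,:,::-1])
E
```

```text
tcp [ 0.5983 -0.2253  0.2425] yaw -0.065 slide [ 0.6  2.9 71.5] roll -0.002 t 22.6 F [0.8 0.1 0.7] gap 0.414 gf 0.0
```

View pics/s4.png

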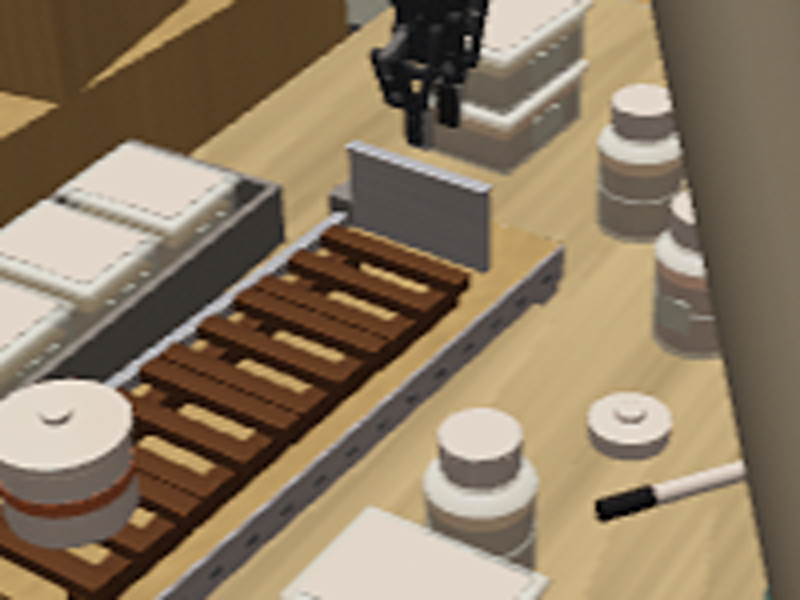

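move_arm --steps '[{"slide": [1, 3, 30], "roll": 0}, {"slide": [1, 3, 60], "roll": 0}, {"slide": [1, 3, 71], "roll": 0}, {"slide": [1, 3, 71], "roll": 0}]'

```text
time: 23.1
eef_pos: [0.599, -0.2266, 0.1716]
ee_rot: [-0.001, 1.0, -0.031, -0.002]
contact_force: [-0.0, -1.4, 0.5]
finger_gap: 0.419
grasp_force: 0.0
```

move_arm --steps '[{"slide": [0, 0, 0], "roll": 0}, {"slide": [0, 0, 0], "roll": 0}, {"slide": [0, 0, 0], "roll": 0}, {"slide": [0, 0, 0], "roll": 0}, {"slide": [0, 0, 0], "roll": 0}]' --claw 0

```text
time: 23.6
eef_pos: [0.6009, -0.2285, 0.1756]
ee_rot: [0.0, 0.999, -0.032, 0.002]
contact_force: [1.2, 1.4, 6.0]
finger_gap: 0.107
grasp_force: 60.4
```

move_arm --steps '[{"slide": [0, -8, 0], "roll": 0}, {"slide": [0, -16, 0], "roll": 0}, {"slide": [0, -24, 0], "roll": 0}, {"slide": [0, -32, 0], "roll": 0}, {"slide": [0, -38, 0], "roll": 0}]'

```text
time: 24.1
eef_pos: [0.6034, -0.1917, 0.1756]
ee_rot: [0.002, 0.999, -0.032, 0.002]
contact_force: [0.5, -3.8, 5.4]
finger_gap: 0.107
grasp_force: 60.3
```

move_arm --steps '[{"slide": [0, -1, 0], "roll": 0}, {"slide": [0, -2, 0], "roll": 0}, {"slide": [0, -3, 0], "roll": 0}, {"slide": [0, -4, 0], "roll": 0}, {"slide": [0, -4, 0], "roll": 0}]'

```text
time: 24.6
eef_pos: [0.6036, -0.1877, 0.1756]
ee_rot: [0.002, 0.999, -0.032, 0.002]
contact_force: [-0.8, -2.2, 6.2]
finger_gap: 0.109
grasp_force: 60.4
```

move_arm --steps '[{"slide": [0, -1, 0], "roll": 0}, {"slide": [0, -2, 0], "roll": 0}, {"slide": [0, -3, 0], "roll": 0}, {"slide": [0, -3, 0], "roll": 0}]'

```text
time: 25.0
eef_pos: [0.6038, -0.1849, 0.1756]
ee_rot: [0.002, 0.999, -0.032, 0.002]
contact_force: [1.0, -2.9, 5.6]
finger_gap: 0.109
grasp_force: 60.4
```

move_arm --steps '[{"slide": [0, -1, 0], "roll": 0}, {"slide": [0, -2, 0], "roll": 0}, {"slide": [0, -3, 0], "roll": 0}, {"slide": [0, -3, 0], "roll": 0}]'

```text
time: 25.4
eef_pos: [0.604, -0.1824, 0.1756]
ee_rot: [0.002, 0.999, -0.032, 0.002]
contact_force: [0.2, -3.6, 5.1]
finger_gap: 0.109
grasp_force: 60.3
```

move_arm --steps '[{"slide": [0, -1, 0], "roll": 0}, {"slide": [0, -2, 0], "roll": 0}, {"slide": [0, -2, 0], "roll": 0}]'

```text
time: 25.7
eef_pos: [0.6041, -0.1807, 0.1756]
ee_rot: [0.002, 0.999, -0.032, 0.002]
contact_force: [-0.2, -5.7, 5.9]
finger_gap: 0.105
grasp_force: 60.3
```

move_arm --steps '[{"slide": [0, -1, 0], "roll": 0}, {"slide": [0, -2, 0], "roll": 0}, {"slide": [0, -2, 0], "roll": 0}]'

```text
time: 26.0
eef_pos: [0.6042, -0.1795, 0.1756]
ee_rot: [0.003, 0.999, -0.032, 0.002]
contact_force: [-0.2, -8.5, 4.7]
finger_gap: 0.108
grasp_force: 60.2
```

move_arm --steps '[{"slide": [0, -1, 0], "roll": 0}, {"slide": [0, -2, 0], "roll": 0}, {"slide": [0, -2, 0], "roll": 0}]'

```text
time: 26.3
eef_pos: [0.6042, -0.1793, 0.1756]
ee_rot: [0.005, 0.999, -0.031, 0.002]
contact_force: [-1.3, -12.8, 4.0]
finger_gap: 0.111
grasp_force: 60.1
```

move_arm --steps '[{"slide": [0, 3, 0], "roll": 0}, {"slide": [0, 3, 0], "roll": 0}, {"slide": [0, 3, 0], "roll": 0}]' --claw 0.42

```text
time: 26.6
eef_pos: [0.6029, -0.177, 0.1736]
ee_rot: [-0.0, 1.0, -0.032, -0.0]
contact_force: [-0.0, -0.5, -0.2]
finger_gap: 0.422
grasp_force: 0.0
```

move_arm --steps '[{"slide": [0, 0, -20], "roll": 0}, {"slide": [0, 0, -60], "roll": 0}, {"slide": [0, 0, -105], "roll": 0}, {"slide": [0, 0, -120], "roll": 0}, {"slide": [0, 0, -120], "roll": 0}]'

```text
time: 27.1
eef_pos: [0.6044, -0.1773, 0.2971]
ee_rot: [0.001, 1.0, -0.031, 0.003]
contact_force: [-0.3, -0.4, -0.4]
finger_gap: 0.422
grasp_force: 0.0
```

move_arm --steps '[{"slide": [-45, 10, 0], "roll": 0}, {"slide": [-90, 20, 0], "roll": 0}, {"slide": [-130, 30, 0], "roll": 0}, {"slide": [-175, 40, 0], "roll": 0}, {"slide": [-210, 40, 0], "roll": 0}]' --claw 1

```text
time: 27.6
eef_pos: [0.388, -0.2034, 0.2918]
ee_rot: [-0.001, 0.999, -0.032, -0.002]
contact_force: [0.1, -1.3, -0.6]
finger_gap: 1.0
grasp_force: 0.0
```

```bash
cat >> h.py <<'E'
def white(f,roi):
    im=f['color'].astype(int); m=((im.max(2)-im.min(2)<30)&(im.min(2)>125)).astype(np.uint8)
    n,l,s,c=cv2.connectedComponentsWithStats(m)
    for i in range(1,n):
        if s[i,4]>150 and roi[0]<c[i,0]<roi[2] and roi[1]<c[i,1]<roi[3]:
            (u,v),r=cv2.minEnclosingCircle(np.argwhere(l==i)[:,::-1].astype(np.float32)); print('white',s[i],np.round(c[i],1),'circ',round(u,1),round(v,1),round(r,1),np.round(onz(f,*c[i],.128),4))
E
python3 - <<'E'
from h import *
f=grab('top'); white(f,(290,150,540,260))
go((.5,-.43,.25),0)
b=cv2.resize(f['color'][95:265,215:530],None,fx=2.5,fy=2.5,interpolation=cv2.INTER_CUBIC)
cv2.imwrite('pics/c7.png',b[:,:,::-1])
E
```

```text
white [292 204  30  31 636] [306.4 218.3] circ 306.7 219.0 15.0 [0.3955 0.0452 0.128 ]
white [432 217  31  23 390] [449.3 227.9] circ 447.0 224.0 15.5 [ 0.3708 -0.2942  0.128 ]
tcp [ 0.3829 -0.2015  0.2915] yaw -0.064 slide [131.9 220.7  39.3] roll -0.064 t 27.6 F [-4.4  1.8 -0.3] gap 0.999 gf 0.0
```

View pics/c7.png

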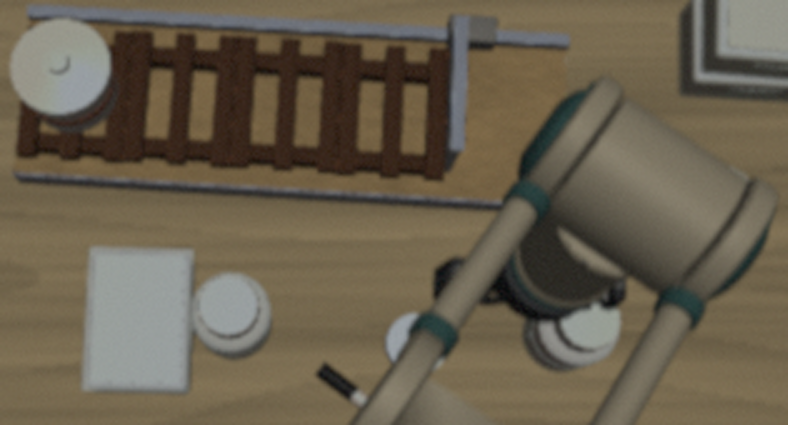

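move_arm --steps '[{"slide": [25, 43, 0], "roll": 0}, {"slide": [50, 85, 0], "roll": 0}, {"slide": [75, 125, 0], "roll": 0}, {"slide": [100, 167, 0], "roll": 0}, {"slide": [125, 209, 0], "roll": 0}]' --claw 1

```text
time: 28.15
eef_pos: [0.5033, -0.4213, 0.2915]
ee_rot: [-0.001, 1.0, -0.031, -0.001]
contact_force: [0.7, -0.5, 1.3]
finger_gap: 0.998
grasp_force: 0.0
```

move_arm --steps '[{"slide": [11, 18, 10], "roll": 0}, {"slide": [11, 18, 40], "roll": 0}, {"slide": [11, 18, 60], "roll": 0}, {"slide": [11, 18, 60], "roll": 0}]'

```text
time: 28.55
eef_pos: [0.511, -0.4372, 0.2278]
ee_rot: [-0.004, 0.999, -0.032, -0.004]
contact_force: [-0.1, -0.0, -0.4]
finger_gap: 1.0
grasp_force: 0.0
```

```bash
python3 - <<'E'
from h import *
go((.504,-.436,.170),-.063)
for n in('top','side'):
    f=grab(n); g=cv2.cvtColor(f['color'],cv2.COLOR_RGB2GRAY)
    print(n,[np.round(pix(f,(*p,.128)),0) for p in((.396,.045),(.384,-.2985),(.504,-.436))])
    im=f['color'].astype(int); m=((im.max(2)-im.min(2)<35)&(im.min(2)>(125 if n=='top' else 165))).astype(np.uint8)
    k,l,s,c=cv2.connectedComponentsWithStats(m)
    for i in range(1,k):
        if 120<s[i,4]<900: print(s[i],np.round(c[i],1))
f=grab('top')
g=cv2.resize(f['color'][195:245,285:335],None,fx=4,fy=4,interpolation=cv2.INTER_CUBIC)
c=cv2.HoughCircles(cv2.cvtColor(g,cv2.COLOR_RGB2GRAY),cv2.HOUGH_GRADIENT,1,10,param1=60,param2=15,minRadius=42,maxRadius=56)
for u,v,r in (c[0] if c is not None else []): print(u/4+285,v/4+195,r/4,onz(f,u/4+285,v/4+195,.128))
E
```

```text
tcp [ 0.511  -0.4372  0.2278] yaw -0.063 slide [-6.6 -0.3 57.9] roll -0.0 t 28.6 F [-0.1 -0.  -0.4] gap 1.0 gf 0.0
top [array([307., 218.]), array([451., 222.]), array([505., 173.])]
[103   0  73  37 410] [146.1  24.7]
[292 204  31  31 653] [306.5 218.3]
side [array([321., 198.]), array([376., 141.]), array([361., 114.])]
[410  30  52  18 692] [435.3  38.5]
[466  39  56  20 801] [493.2  48.5]
[303  84  45  22 510] [325.1  94.1]
[215 126  44  22 535] [236.8 135.9]
[193 140  47  24 606] [215.8 151.5]
[196 150  81  58 736] [219.  191.8]
[169 156  49  26 703] [192.9 168.3]
[142 173  52  30 824] [167.4 187.1]
[347 188  21  13 193] [356.8 194.1]
[309 192  21  13 207] [319.4 198.1]
[306 205  28  14 197] [319.2 213. ]
[ 38 269  16  11 128] [ 45.8 274. ]
306.375 216.875 11.65 [0.39896031 0.0453366  0.128     ]
308.125 222.875 12.475 [0.38444289 0.04109426 0.128     ]
```

move_arm --steps '[{"slide": [-6, 0, 15], "roll": 0}, {"slide": [-6, 0, 35], "roll": 0}, {"slide": [-6, 0, 52], "roll": 0}, {"slide": [-6, 0, 58], "roll": 0}, {"slide": [-6, 0, 58], "roll": 0}]'

```text
time: 29.2
eef_pos: [0.5067, -0.4387, 0.1762]
ee_rot: [0.0, 1.0, -0.031, 0.0]
contact_force: [-0.3, -0.8, 0.5]
finger_gap: 0.997
grasp_force: 0.0
```

move_arm --steps '[{"slide": [-6, 0, 0], "roll": 0}, {"slide": [-6, 0, 0], "roll": 0}, {"slide": [-6, 0, 0], "roll": 0}, {"slide": [-6, 0, 0], "roll": 0}, {"slide": [-6, 0, 0], "roll": 0}]' --claw 0.5 --squeeze 40

```text
time: 29.7
eef_pos: [0.5007, -0.4382, 0.1778]
ee_rot: [0.0, 0.999, -0.032, 0.001]
contact_force: [-0.9, 3.6, 7.5]
finger_gap: 0.659
grasp_force: 42.3
```

```bash
python3 - <<'E'
from h import *
go((.504,-.436,.33),-.063)
E
```

```text
tcp [ 0.5007 -0.4382  0.1778] yaw -0.063 slide [   3.3   -2.3 -152.2] roll -0.0 t 29.7 F [-0.9  3.6  7.5] gap 0.659 gf 42.272120118141174
```

move_arm --steps '[{"slide": [0, 0, 0], "roll": 0}, {"slide": [0, 0, -5], "roll": 0}, {"slide": [0, 0, -15], "roll": 0}, {"slide": [0, 0, -20], "roll": 0}, {"slide": [0, 0, -20], "roll": 0}]' --squeeze 70

```text
time: 30.2
eef_pos: [0.5009, -0.439, 0.1968]
ee_rot: [0.001, 0.999, -0.032, 0.001]
contact_force: [0.4, 0.3, -4.8]
finger_gap: 0.654
grasp_force: 75.0
```

```bash
python3 - <<'E'
from h import *
go((.504,-.436,.335),-.063)
E
```

```text
tcp [ 0.5009 -0.439   0.1968] yaw -0.063 slide [   3.1   -3.  -138.2] roll -0.0 t 30.2 F [ 0.4  0.3 -4.8] gap 0.654 gf 75.00385522842407
```

move_arm --steps '[{"slide": [0, 0, -35], "roll": 0}, {"slide": [0, 0, -75], "roll": 0}, {"slide": [5, -15, -110], "roll": 0}, {"slide": [10, -40, -135], "roll": 0}, {"slide": [20, -75, -140], "roll": 0}]'

```text
time: 30.7
eef_pos: [0.5258, -0.3666, 0.3397]
ee_rot: [0.003, 0.999, -0.033, 0.003]
contact_force: [1.5, -0.7, -5.7]
finger_gap: 0.652
grasp_force: 77.3
```

move_arm --steps '[{"slide": [10, -38, 0], "roll": 0}, {"slide": [20, -76, 0], "roll": 0}, {"slide": [35, -114, 0], "roll": 0}, {"slide": [45, -152, 0], "roll": 0}, {"slide": [55, -190, 0], "roll": 0}]'

```text
time: 31.2
eef_pos: [0.5923, -0.1771, 0.3354]
ee_rot: [-0.0, 0.999, -0.032, -0.0]
contact_force: [1.1, -0.8, -5.7]
finger_gap: 0.649
grasp_force: 77.2
```

```bash
python3 - <<'E'
from h import *
go((.6045,-.1193,.28),-.063)
E
```

```text
tcp [ 0.5923 -0.1771  0.3354] yaw -0.063 slide [  8.5 -58.5  55.4] roll -0.0 t 31.2 F [ 1.1 -0.8 -5.7] gap 0.649 gf 77.18452334403992
```

move_arm --steps '[{"slide": [4, -30, 0], "roll": 0}, {"slide": [8, -58, 10], "roll": 0}, {"slide": [8, -58, 30], "roll": 0}, {"slide": [8, -58, 50], "roll": 0}, {"slide": [8, -58, 50], "roll": 0}]'

```text
time: 31.7
eef_pos: [0.602, -0.1203, 0.2824]
ee_rot: [-0.001, 1.0, -0.031, -0.004]
contact_force: [-1.4, 0.1, -5.5]
finger_gap: 0.654
grasp_force: 76.8
```

move_arm --steps '[{"slide": [0, 0, 0], "roll": 0}, {"slide": [0, 0, 5], "roll": 0}, {"slide": [0, 0, 10], "roll": 0}, {"slide": [0, 0, 10], "roll": 0}]'

```text
time: 32.1
eef_pos: [0.6035, -0.1215, 0.2756]
ee_rot: [-0.0, 0.999, -0.032, -0.0]
contact_force: [-0.5, 0.7, -5.7]
finger_gap: 0.654
grasp_force: 77.0
```

```bash
python3 - <<'E'
from h import *
go((.6045,-.1193,.2635),-.063)
E
```

```text
tcp [ 0.6035 -0.1215  0.2756] yaw -0.064 slide [ 0.9 -2.2 12.1] roll -0.001 t 32.1 F [-0.5  0.7 -5.7] gap 0.654 gf 76.98944449424744
```

move_arm --steps '[{"slide": [1, -2, 3], "roll": 0}, {"slide": [1, -2, 6], "roll": 0}, {"slide": [1, -2, 8], "roll": 0}, {"slide": [1, -2, 10], "roll": 0}, {"slide": [1, -2, 10], "roll": 0}]'

```text
time: 32.6
eef_pos: [0.6048, -0.1193, 0.2655]
ee_rot: [-0.0, 1.0, -0.032, -0.0]
contact_force: [-0.5, -0.8, -4.8]
finger_gap: 0.654
grasp_force: 77.0
```

move_arm --steps '[{"slide": [0, 0, 1], "roll": 0}, {"slide": [0, 0, 1], "roll": 0}, {"slide": [0, 0, 2], "roll": 0}, {"slide": [0, 0, 2], "roll": 0}]'

```text
time: 33.0
eef_pos: [0.6051, -0.1194, 0.2642]
ee_rot: [0.0, 1.0, -0.032, 0.0]
contact_force: [-0.6, -0.1, -4.4]
finger_gap: 0.654
grasp_force: 77.6
```

move_arm --steps '[{"slide": [0, 0, 1], "roll": 0}, {"slide": [0, 0, 2], "roll": 0}, {"slide": [0, 0, 2], "roll": 0}]'

```text
time: 33.3
eef_pos: [0.6056, -0.1193, 0.2639]
ee_rot: [0.0, 1.0, -0.032, 0.002]
contact_force: [-0.8, 1.4, 4.3]
finger_gap: 0.657
grasp_force: 78.3
```

move_arm --steps '[{"slide": [0, 0, 0], "roll": 0}, {"slide": [0, 0, 0], "roll": 0}, {"slide": [0, 0, 0], "roll": 0}]' --claw 1

```text
time: 33.6
eef_pos: [0.605, -0.1195, 0.2619]
ee_rot: [0.0, 1.0, -0.032, 0.0]
contact_force: [0.1, 0.6, 0.9]
finger_gap: 0.999
grasp_force: 0.0
```

move_arm --steps '[{"slide": [0, 0, -20], "roll": 0}, {"slide": [0, 0, -50], "roll": 0}, {"slide": [0, 0, -60], "roll": 0}, {"slide": [0, 0, -60], "roll": 0}]'

```text
time: 34.0
eef_pos: [0.6056, -0.1197, 0.3236]
ee_rot: [0.001, 0.999, -0.032, 0.002]
contact_force: [-0.3, 0.0, -0.1]
finger_gap: 0.999
grasp_force: 0.0
```

move_arm --steps '[{"slide": [-45, 20, 0], "roll": 0}, {"slide": [-90, 40, 0], "roll": 0}, {"slide": [-110, 75, 0], "roll": 0}, {"slide": [-140, 110, 0], "roll": 0}, {"slide": [-170, 145, 0], "roll": 0}]'

```text
time: 34.5
eef_pos: [0.4243, -0.2538, 0.3204]
ee_rot: [-0.001, 1.0, -0.031, -0.001]
contact_force: [-0.3, -0.6, 0.1]
finger_gap: 1.003
grasp_force: 0.0
```

```bash
python3 - <<'E'
from h import *
go((.3835,-.2985,.24),-.063)
for n in('top','side'):
    f=grab(n)
    print(n,[np.round(pix(f,p),0) for p in((.399,.0455,.128),(.384,-.2985,.128),(.6075,-.1193,.214))])
    im=f['color'].astype(int); m=((im.max(2)-im.min(2)<35)&(im.min(2)>(125 if n=='top' else 165))).astype(np.uint8)
    k,l,s,c=cv2.connectedComponentsWithStats(m)
    for i in range(1,k):
        if 120<s[i,4]<900 and 280<c[i,0]<520 and c[i,1]>60: print(s[i],np.round(c[i],1))
E
```

```text
tcp [ 0.4243 -0.2538  0.3204] yaw -0.062 slide [-37.8  47.2  80.4] roll 0.001 t 34.5 F [-0.3 -0.6  0.1] gap 1.003 gf 0.0
top [array([306., 217.]), array([451., 222.]), array([377., 120.])]
[359 107  31  33 635] [374.6 122.4]
[292 205  31  29 639] [306.5 218.3]
[433 210  30  27 469] [450. 221.]
[370 220  22  25 331] [379.1 230.2]
side [array([320., 198.]), array([376., 141.]), array([287., 125.])]
[303  84  45  22 509] [325.   94.1]
[431 102  35  31 529] [442.7 116.2]
[276 122  19   9 131] [285.4 125.7]
[274 133  40  12 183] [289.9 139.6]
[368 137  18   9 128] [376.3 141.1]
[364 148  24  11 136] [375.4 154.2]
[347 188  21  13 193] [356.8 194.1]
[309 192  21  13 207] [319.4 198.1]
[306 205  28  14 198] [319.2 213. ]
```

move_arm --steps '[{"slide": [-20, 25, 30], "roll": 0}, {"slide": [-38, 47, 60], "roll": 0}, {"slide": [-38, 47, 80], "roll": 0}, {"slide": [-38, 47, 80], "roll": 0}, {"slide": [-38, 47, 80], "roll": 0}]'

```text
time: 35.1
eef_pos: [0.3855, -0.2973, 0.2414]
ee_rot: [-0.001, 1.0, -0.031, -0.0]
contact_force: [-0.0, 0.2, -0.0]
finger_gap: 0.999
grasp_force: 0.0
```

```bash
python3 - <<'E'
from h import *
go((.3835,-.2985,.172),-.063)
E
```

```text
tcp [ 0.3855 -0.2973  0.2414] yaw -0.063 slide [-1.8  1.4 69.4] roll 0.0 t 35.1 F [-0.   0.2 -0. ] gap 0.999 gf 0.0
```

move_arm --steps '[{"slide": [-2, 1, 20], "roll": 0}, {"slide": [-2, 1, 45], "roll": 0}, {"slide": [-2, 1, 63], "roll": 0}, {"slide": [-2, 1, 70], "roll": 0}, {"slide": [-2, 1, 70], "roll": 0}]'

```text
time: 35.6
eef_pos: [0.3837, -0.2984, 0.172]
ee_rot: [-0.0, 1.0, -0.031, 0.0]
contact_force: [-0.6, -0.1, -0.2]
finger_gap: 1.001
grasp_force: 0.0
```

move_arm --steps '[{"slide": [0, 0, 0], "roll": 0}, {"slide": [0, 0, 0], "roll": 0}, {"slide": [0, 0, 0], "roll": 0}, {"slide": [0, 0, 0], "roll": 0}, {"slide": [0, 0, 0], "roll": 0}]' --claw 0.5 --squeeze 70

```text
time: 36.1
eef_pos: [0.3839, -0.2991, 0.1736]
ee_rot: [0.001, 0.999, -0.032, 0.001]
contact_force: [0.6, 1.9, 5.5]
finger_gap: 0.657
grasp_force: 74.3
```

move_arm --steps '[{"slide": [0, 0, -8], "roll": 0}, {"slide": [0, 0, -30], "roll": 0}, {"slide": [0, 0, -65], "roll": 0}, {"slide": [0, 0, -105], "roll": 0}, {"slide": [0, 0, -150], "roll": 0}]'

```text
time: 36.6
eef_pos: [0.3822, -0.2979, 0.3225]
ee_rot: [-0.001, 0.999, -0.032, -0.001]
contact_force: [1.1, -1.3, -5.2]
finger_gap: 0.654
grasp_force: 75.8
```

```bash
python3 - <<'E'
from h import *
go((.6140,-.0095,.345),-.063)
E
```

```text
tcp [ 0.3822 -0.2979  0.3225] yaw -0.063 slide [ 213.  -302.5  -22.4] roll -0.0 t 36.6 F [ 1.1 -1.3 -5.2] gap 0.654 gf 75.78097343444824
```

move_arm --steps '[{"slide": [10, -48, -12], "roll": 0}, {"slide": [20, -96, -22], "roll": 0}, {"slide": [30, -144, -22], "roll": 0}, {"slide": [40, -192, -22], "roll": 0}, {"slide": [50, -240, -22], "roll": 0}]'

```text
time: 37.1
eef_pos: [0.4476, -0.0605, 0.344]
ee_rot: [0.0, 0.999, -0.032, -0.0]
contact_force: [0.8, 0.8, -4.7]
finger_gap: 0.658
grasp_force: 77.1
```

move_arm --steps '[{"slide": [15, -40, 0], "roll": 0}, {"slide": [45, -60, 0], "roll": 0}, {"slide": [85, -62, 0], "roll": 0}, {"slide": [125, -62, 0], "roll": 0}, {"slide": [150, -62, 0], "roll": 0}]'

```text
time: 37.6
eef_pos: [0.6042, -0.0097, 0.3432]
ee_rot: [0.0, 1.0, -0.031, 0.0]
contact_force: [-0.3, -0.1, -3.9]
finger_gap: 0.657
grasp_force: 77.2
```

move_arm --steps '[{"slide": [0, 0, 0], "roll": 0}, {"slide": [0, 0, 10], "roll": 0}, {"slide": [0, 0, 20], "roll": 0}]'

```text
time: 37.9
eef_pos: [0.6006, -0.0099, 0.3228]
ee_rot: [-0.0, 0.999, -0.032, -0.001]
contact_force: [0.7, 0.4, -5.0]
finger_gap: 0.656
grasp_force: 77.3
```

```bash
python3 - <<'E'
from h import *
go((.6140,-.0095,.266),-.063)
E
```

```text
tcp [ 0.6006 -0.0099  0.3228] yaw -0.063 slide [13.5 -1.3 56.8] roll -0.0 t 37.9 F [ 0.7  0.4 -5. ] gap 0.656 gf 77.25143194198608
```

move_arm --steps '[{"slide": [7, -1, 15], "roll": 0}, {"slide": [13, -1, 30], "roll": 0}, {"slide": [13, -1, 45], "roll": 0}, {"slide": [13, -1, 52], "roll": 0}, {"slide": [13, -1, 52], "roll": 0}]'

```text
time: 38.4
eef_pos: [0.614, -0.0097, 0.2698]
ee_rot: [-0.0, 0.999, -0.032, -0.002]
contact_force: [-0.3, 0.1, -5.6]
finger_gap: 0.659
grasp_force: 77.2
```

move_arm --steps '[{"slide": [0, 0, 0], "roll": 0}, {"slide": [0, 0, 2], "roll": 0}, {"slide": [0, 0, 4], "roll": 0}, {"slide": [0, 0, 5], "roll": 0}, {"slide": [0, 0, 5], "roll": 0}]'

```text
time: 38.9
eef_pos: [0.6148, -0.0098, 0.2669]
ee_rot: [0.0, 1.0, -0.032, 0.0]
contact_force: [0.9, 0.0, -4.3]
finger_gap: 0.656
grasp_force: 77.3
```

move_arm --steps '[{"slide": [0, 0, 2], "roll": 0}, {"slide": [0, 0, 4], "roll": 0}, {"slide": [0, 0, 6], "roll": 0}, {"slide": [0, 0, 6], "roll": 0}]'

```text
time: 39.3
eef_pos: [0.6146, -0.0098, 0.2604]
ee_rot: [0.0, 1.0, -0.032, -0.0]
contact_force: [0.4, 0.1, -4.9]
finger_gap: 0.657
grasp_force: 77.3
```

move_arm --steps '[{"slide": [0, 0, 1], "roll": 0}, {"slide": [0, 0, 2], "roll": 0}, {"slide": [0, 0, 2], "roll": 0}]'

```text
time: 39.6
eef_pos: [0.615, -0.0098, 0.2597]
ee_rot: [0.0, 1.0, -0.032, 0.001]
contact_force: [-1.1, 0.6, 0.1]
finger_gap: 0.654
grasp_force: 77.9
```

move_arm --steps '[{"slide": [0, 0, 0], "roll": 0}, {"slide": [0, 0, 0], "roll": 0}, {"slide": [0, 0, 0], "roll": 0}]' --claw 1

```text
time: 39.9
eef_pos: [0.6152, -0.0099, 0.2594]
ee_rot: [0.0, 0.999, -0.032, 0.001]
contact_force: [-0.3, 1.0, 0.9]
finger_gap: 1.0
grasp_force: 0.0
```

move_arm --steps '[{"slide": [0, 0, -20], "roll": 0}, {"slide": [0, 0, -50], "roll": 0}, {"slide": [0, 0, -65], "roll": 0}, {"slide": [0, 0, -65], "roll": 0}]'

```text
time: 40.3
eef_pos: [0.6161, -0.01, 0.3269]
ee_rot: [0.0, 0.999, -0.032, 0.003]
contact_force: [-0.3, 0.2, 0.4]
finger_gap: 1.0
grasp_force: 0.0
```

move_arm --steps '[{"slide": [-45, 0, 0], "roll": 0}, {"slide": [-90, 0, 0], "roll": 0}, {"slide": [-135, 0, 0], "roll": 0}, {"slide": [-180, 0, 10], "roll": 0}, {"slide": [-215, -20, 30], "roll": 0}]'

```text
time: 40.8
eef_pos: [0.3994, 0.023, 0.2936]
ee_rot: [0.001, 0.999, -0.033, 0.001]
contact_force: [0.8, 0.5, 0.5]
finger_gap: 0.999
grasp_force: 0.0
```

```bash
python3 - <<'E'
from h import *
go((.399,.0455,.24),-.063)
for n in('top','side'):
    f=grab(n)
    print(n,[np.round(pix(f,p),1) for p in((.399,.0455,.128),(.6145,-.0095,.214),(.6075,-.1193,.214))])
    im=f['color'].astype(int); m=((im.max(2)-im.min(2)<35)&(im.min(2)>(125 if n=='top' else 165))).astype(np.uint8)
    k,l,s,c=cv2.connectedComponentsWithStats(m)
    for i in range(1,k):
        if 100<s[i,4]<900 and 250<c[i,0]<520 and c[i,1]>60: print(s[i],np.round(c[i],1))
E
```

```text
tcp [0.3994 0.023  0.2936] yaw -0.066 slide [ -2.  -22.5  53.5] roll -0.003 t 40.8 F [0.8 0.5 0.5] gap 0.999 gf 0.0
top [array([306.3, 216.9]), array([328.7, 117.9]), array([376.8, 120.5])]
[314 106  31  32 577] [328.9 120.7]
[359 108  31  32 584] [374.7 121.9]
[293 213  29  21 315] [305.1 223.1]
[370 221  24  24 433] [381.5 231.9]
[425 271  24  24 436] [436.1 282.6]
side [array([319.9, 197.7]), array([264.4, 141.5]), array([287. , 125.4])]
[276 122  19   9 131] [285.4 125.7]
[255 133  53  14 327] [276.8 140.4]
[252 149  27  13 164] [264.9 156.3]
[404 155  19  10 151] [413.2 159.3]
[347 188  21  13 193] [356.8 194.1]
[309 192  21  13 207] [319.4 198.1]
[306 205  28  14 197] [319.2 213. ]
```

move_arm --steps '[{"slide": [-2, -15, 15], "roll": 0}, {"slide": [-2, -22, 35], "roll": 0}, {"slide": [-2, -22, 53], "roll": 0}, {"slide": [-2, -22, 53], "roll": 0}, {"slide": [-2, -22, 53], "roll": 0}]'

```text
time: 41.4
eef_pos: [0.4012, 0.0457, 0.2407]
ee_rot: [0.0, 1.0, -0.032, -0.0]
contact_force: [0.7, 0.9, 1.2]
finger_gap: 0.998
grasp_force: 0.0
```

```bash
python3 - <<'E'
from h import *
go((.399,.0455,.172),-.063)
f=grab('side'); im=f['color'].astype(int); print(im[150:185:4,423],im[170:182:3,413])
E
```

```text
tcp [0.4012 0.0457 0.2407] yaw -0.063 slide [-2.2  0.4 68.7] roll -0.0 t 41.4 F [0.7 0.9 1.2] gap 0.998 gf 0.0
[[191 167 120]
 [191 168 121]
 [193 168 119]
 [176 154 121]
 [187 163 123]
 [213 183   0]
 [194 164   0]
 [120  99  16]
 [110 101  75]] [[104  95  89]
 [187 161   0]
 [213 183   0]
 [119  96   0]]
```

Confirmed: the extra white lid at top px (436,282) belongs to the yellow decoy. Now grip the last jar.

move_arm --steps '[{"slide": [-2, 0, 20], "roll": 0}, {"slide": [-2, 0, 45], "roll": 0}, {"slide": [-2, 0, 63], "roll": 0}, {"slide": [-2, 0, 69], "roll": 0}, {"slide": [-2, 0, 69], "roll": 0}]'

```text
time: 41.95
eef_pos: [0.3992, 0.0458, 0.172]
ee_rot: [0.0, 0.999, -0.032, -0.0]
contact_force: [-0.3, 0.6, -0.5]
finger_gap: 0.999
grasp_force: 0.0
```

move_arm --steps '[{"slide": [0, 0, 0], "roll": 0}, {"slide": [0, 0, 0], "roll": 0}, {"slide": [0, 0, 0], "roll": 0}, {"slide": [0, 0, 0], "roll": 0}, {"slide": [0, 0, 0], "roll": 0}]' --claw 0.5

```text
time: 42.45
eef_pos: [0.3999, 0.0461, 0.1734]
ee_rot: [-0.0, 0.999, -0.032, 0.002]
contact_force: [-1.0, 0.4, 6.3]
finger_gap: 0.659
grasp_force: 73.5
```

move_arm --steps '[{"slide": [0, 0, -8], "roll": 0}, {"slide": [0, 0, -30], "roll": 0}, {"slide": [0, 0, -65], "roll": 0}, {"slide": [0, 0, -105], "roll": 0}, {"slide": [0, 0, -150], "roll": 0}]'

```text
time: 42.95
eef_pos: [0.3974, 0.046, 0.3226]
ee_rot: [0.0, 0.999, -0.032, -0.002]
contact_force: [0.9, -0.1, -6.6]
finger_gap: 0.655
grasp_force: 76.3
```

```bash
python3 - <<'E'
from h import *
go((.6215,.1003,.345),-.063)
E
```

```text
tcp [0.3974 0.046  0.3226] yaw -0.063 slide [220.1 -68.3 -23.2] roll -0.0 t 43.0 F [ 0.9 -0.1 -6.6] gap 0.655 gf 76.29891872406006
```

move_arm --steps '[{"slide": [10, -35, -12], "roll": 0}, {"slide": [40, -60, -22], "roll": 0}, {"slide": [80, -68, -22], "roll": 0}, {"slide": [120, -68, -22], "roll": 0}, {"slide": [160, -68, -22], "roll": 0}]'

```text
time: 43.45
eef_pos: [0.5635, 0.1042, 0.3436]
ee_rot: [0.0, 1.0, -0.031, -0.001]
contact_force: [0.0, 0.4, -5.5]
finger_gap: 0.653
grasp_force: 77.1
```

move_arm --steps '[{"slide": [35, 0, 0], "roll": 0}, {"slide": [60, 0, 0], "roll": 0}, {"slide": [60, 0, 10], "roll": 0}, {"slide": [60, 0, 20], "roll": 0}, {"slide": [60, 0, 20], "roll": 0}]'

```text
time: 43.95
eef_pos: [0.6206, 0.0999, 0.3211]
ee_rot: [0.0, 0.999, -0.032, -0.004]
contact_force: [-0.1, -0.4, -6.4]
finger_gap: 0.656
grasp_force: 77.1
```

```bash
python3 - <<'E'
from h import *
go((.6210,.1003,.266),-.063)
E
```

```text
tcp [0.6206 0.0999 0.3211] yaw -0.063 slide [ 0.8 -0.5 55.1] roll -0.0 t 44.0 F [-0.1 -0.4 -6.4] gap 0.656 gf 77.12904453277588
```

move_arm --steps '[{"slide": [0, 0, 15], "roll": 0}, {"slide": [0, 0, 30], "roll": 0}, {"slide": [0, 0, 42], "roll": 0}, {"slide": [0, 0, 50], "roll": 0}, {"slide": [0, 0, 50], "roll": 0}]'

```text
time: 44.45
eef_pos: [0.6217, 0.1, 0.2727]
ee_rot: [0.0, 1.0, -0.032, -0.001]
contact_force: [-0.5, 1.2, -5.5]
finger_gap: 0.656
grasp_force: 77.3
```

move_arm --steps '[{"slide": [0, 0, 0], "roll": 0}, {"slide": [0, 0, 2], "roll": 0}, {"slide": [0, 0, 4], "roll": 0}, {"slide": [0, 0, 5], "roll": 0}, {"slide": [0, 0, 5], "roll": 0}]'

```text
time: 44.95
eef_pos: [0.6228, 0.0999, 0.2688]
ee_rot: [0.0, 1.0, -0.032, -0.0]
contact_force: [0.6, -0.2, -5.9]
finger_gap: 0.655
grasp_force: 77.3
```

move_arm --steps '[{"slide": [-1, 0, 3], "roll": 0}, {"slide": [-1, 0, 6], "roll": 0}, {"slide": [-1, 0, 8], "roll": 0}, {"slide": [-1, 0, 8], "roll": 0}]'

```text
time: 45.35
eef_pos: [0.6215, 0.1, 0.2603]
ee_rot: [0.0, 1.0, -0.032, -0.001]
contact_force: [0.4, -0.4, -6.2]
finger_gap: 0.655
grasp_force: 77.3
```

move_arm --steps '[{"slide": [0, 0, 1], "roll": 0}, {"slide": [0, 0, 2], "roll": 0}, {"slide": [0, 0, 2], "roll": 0}]'

```text
time: 45.65
eef_pos: [0.622, 0.1, 0.2596]
ee_rot: [0.0, 1.0, -0.032, 0.001]
contact_force: [-0.1, -0.3, -2.2]
finger_gap: 0.656
grasp_force: 77.8
```

Touching down; one more millimetre, then release and retreat.

move_arm --steps '[{"slide": [0, 0, 1], "roll": 0}, {"slide": [0, 0, 1], "roll": 0}]'

```text
time: 45.85
eef_pos: [0.6221, 0.1, 0.2595]
ee_rot: [-0.0, 1.0, -0.032, 0.001]
contact_force: [-2.0, 1.3, 5.7]
finger_gap: 0.654
grasp_force: 78.3
```

move_arm --steps '[{"slide": [0, 0, 0], "roll": 0}, {"slide": [0, 0, 0], "roll": 0}, {"slide": [0, 0, 0], "roll": 0}]' --claw 1

```text
time: 46.15
eef_pos: [0.6221, 0.0999, 0.2579]
ee_rot: [0.0, 0.999, -0.032, 0.0]
contact_force: [-0.3, 0.3, 0.0]
finger_gap: 0.999
grasp_force: 0.0
```

move_arm --steps '[{"slide": [0, 0, -20], "roll": 0}, {"slide": [0, 0, -50], "roll": 0}, {"slide": [0, 0, -65], "roll": 0}, {"slide": [0, 0, -65], "roll": 0}]'

```text
time: 46.55
eef_pos: [0.623, 0.1, 0.3256]
ee_rot: [-0.0, 0.999, -0.032, 0.003]
contact_force: [-0.0, -0.1, 0.6]
finger_gap: 1.001
grasp_force: 0.0
```

move_arm --steps '[{"slide": [-45, 0, 0], "roll": 0}, {"slide": [-90, 0, 0], "roll": 0}, {"slide": [-135, 30, 0], "roll": 0}, {"slide": [-180, 60, 0], "roll": 0}, {"slide": [-210, 100, 0], "roll": 0}]'

```text
time: 47.05
eef_pos: [0.4081, 0.0195, 0.3214]
ee_rot: [-0.0, 1.0, -0.03, -0.001]
contact_force: [0.3, -0.9, 0.1]
finger_gap: 1.0
grasp_force: 0.0
```

move_arm --steps '[{"slide": [0, 45, 0], "roll": 0}, {"slide": [0, 90, 0], "roll": 0}, {"slide": [0, 135, 0], "roll": 0}, {"slide": [0, 180, 0], "roll": 0}, {"slide": [0, 225, 0], "roll": 0}]'

```text
time: 47.55
eef_pos: [0.3961, -0.2069, 0.3218]
ee_rot: [-0.0, 0.999, -0.032, -0.0]
contact_force: [1.2, 0.1, -0.3]
finger_gap: 1.0
grasp_force: 0.0
```

```bash
python3 - <<'E'
from h import *
f=grab('top'); im=f['color']
for n,p in(('1',(.6215,.1003,.214)),('2',(.6145,-.0095,.214)),('3',(.6075,-.1193,.214))):
    u0,v0=pix(f,p); a,b=int(u0)-22,int(v0)-22
    g=cv2.cvtColor(cv2.resize(im[b:b+48,a:a+44],None,fx=4,fy=4,interpolation=cv2.INTER_CUBIC),cv2.COLOR_RGB2GRAY)
    c=cv2.HoughCircles(g,cv2.HOUGH_GRADIENT,1,10,param1=60,param2=15,minRadius=46,maxRadius=58)
    print(n,[(np.round(onz(f,u/4+a,v/4+b,.214)[:2]-np.array(p)[:2],4),round(r/4,1)) for u,v,r in (c[0][:3] if c is not None else [])])
cv2.imwrite('pics/f.png',cv2.resize(im[90:190,220:450],None,fx=3.4,fy=3.4,interpolation=cv2.INTER_CUBIC)[:,:,::-1])
go((.4,-.2,.3),0)
E
```

```text
1 [(array([-0.0071, -0.0025]), np.float32(13.2)), (array([-0.0011,  0.0004]), np.float32(12.4)), (array([-0.0228, -0.0045]), np.float32(14.4))]
2 [(array([-0.0011, -0.001 ]), np.float32(12.1)), (array([-0.0071, -0.0015]), np.float32(12.7)), (array([-0.0185, -0.0066]), np.float32(14.1))]
3 [(array([0.0026, 0.0015]), np.float32(12.2)), (array([-0.0052,  0.0034]), np.float32(12.7)), (array([-0.0165,  0.0105]), np.float32(14.1))]
tcp [ 0.3964 -0.214   0.3218] yaw -0.067 slide [  2.7 -14.4  21.6] roll -0.067 t 47.6 F [-0.3 -5.2 -0. ] gap 1.003 gf 0.0
```

View pics/f.png

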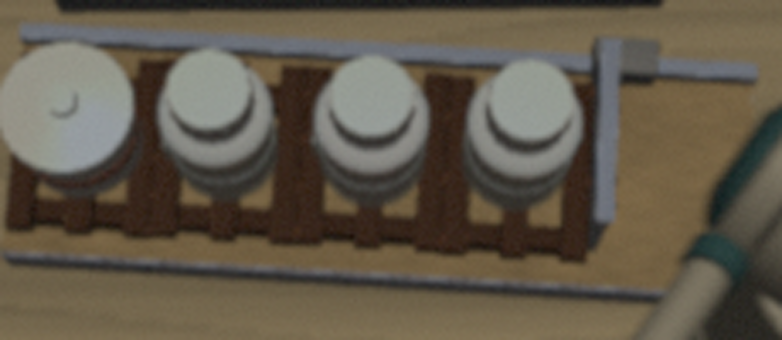

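The picture shows three jars upright at crop px (210,90), (372,97) and (530,100), each centred on its stand. The stop is up against the last stand at (603,130).

```bash
python3 -c "
from cell import ctrl
print(ctrl.finish_job())"
```

```text
the job is handed in; nothing more can be done
None
```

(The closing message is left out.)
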